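# Weigh a round-bottom flask in the hanging basket

## Task

Weigh the round-bottom flask, which cannot stand on a flat pan: lift it off its cork ring and lower it gently, upright, into the seat ring of the wire basket while the basket stands on the bench. Then take the basket by its swinging bail and hang it by the middle of the bail on the hook of the spring balance, so that it hangs free, hardly swinging, with the flask upright in its seat. Do not knock the flask about or disturb the other things on the bench.

Things in the scene. Friction and masses are not known exactly. Their poses are not given: they have to be found in the camera images.
- flask: round-bottom flask, amber glass, 118 mm tall, loose, 60 to 130 g. Bulb 64 mm across; straight neck 24 mm across from 66 to 116 mm above its origin (grip here), then a 1 mm bead. Origin: lowest point of the bulb; z up the neck. Bottom-heavy: it rights itself in a ring seat. At the start upright in the cork ring, origin about 15 mm above the bench
- cork_ring: cork ring that carries the flask, 80 mm outside, 46 mm hole, 25 mm high, fixed to the bench. Origin: centre of its underside
- basket: round basket of steel wire, 92 mm across, rim 66 mm above its underside, loose, 0.24 kg. Origin: centre of its underside; z up. A wire seat ring 54 mm across inside takes the flask's bulb. The bail's hinge line lies along the basket's y, 74 mm above the origin. At the start the bail leans over towards the basket's +x, which points away from the robot, give or take 30 degrees
- basket_seat (a point): point on the basket's axis, 7.5 mm above its origin, where the lowest point of a seated flask lies; axes as the basket's
- bail (a joint): hinge of the basket's bail, rad. 0: folded on its stop towards the basket's +x, 28 degrees above level; grows as the bail is raised, 1.08 is upright, 2.16 the far stop. A light friction keeps the bail where it is left; lifted by the bail, the basket hangs level by itself
- bail_bar (a point): middle of the bail's top, on the wire's axis, 90 mm from the hinge line. The bail is a bow of 6 mm round steel wire: its top is slightly arched and centres itself on a hook; two parallel legs, 56 mm over their outsides, run from 80 to 44 mm from the hinge line, then spread to the rim. Squeeze both legs from outside just under the top: the hook then passes between the fingers
- stand: laboratory stand, fixed: grey base plate 115 x 215 x 16 mm; 12 mm rod 530 mm high at its own y +78 mm; cross arm at 400 mm height to y -60 mm, which clamps an upright white spring balance (tube 34 mm across, 345 to 465 mm height, clamp collar 41 mm). Origin: centre of the plate's underside; its -x faces the robot within 15 degrees
- hook_seat (a point): lowest inside point of the balance's hook, on the tube's line (stand x 0, y -60 mm), 250 mm above the bench when empty; axes as the stand's. J of 5 mm steel wire in the stand's x-z plane, 23 mm wide inside; its mouth and upturned tip face the stand's -x. The shank runs up to the tube's foot 95 mm above this point, so nothing comes onto the hook from straight above
- balance_hook (a joint): travel of the hook below its empty position, m: 0 empty, 0.04 at the spring's end. 150 N/m: the hook follows its load down, about 14 mm for the empty basket, 18 to 23 mm with the flask. A basket let go askew swings on the hook for several seconds; loosened slowly it comes to hang plumb first
- petri_dish: bystander: flat clear covered dish 61 mm across, 14 mm high, loose
- vial_amber: bystander: small dark bottle with a black cap, 24 mm across, 50 mm high, loose
- film_tape: bystander: roll of orange film tape lying flat, 73 mm across, 19 mm high, loose
- marker: bystander: pen lying at the bench's front edge, 122 mm long, loose
- tweezers: bystander: steel tweezers lying at the bench's front edge, 118 mm long, loose
- wash_bottle: bystander: squeeze bottle with a bent spout, 58 mm across, 189 mm high, at the back left, loose
- hook_tip (a point): end of the hook's upturned tip, 20 mm to the stand's -x of hook_seat and 24 mm above it: the bail's wire must pass over it, then down into the hook. At this height the shank's wire stands up to 11 mm to +x of hook_seat; from 48 mm above hook_seat it is on the tube's line
- mouse: bystander: black computer mouse, 111 x 56 x 38 mm, loose

How it is judged (in metres and radians):
On the way:
1. the flask stands let go and upright in the seat ring of the basket, and the basket still stands on the bench (distance between flask and basket_seat below 0.01 m and angle between flask's own z axis and vertical below 0.35 rad and height (world z) of basket below 0.006 m and angle between basket's own z axis and vertical below 0.1 rad and contact force between the fingers and flask below 0.05 N), for 0.3 s.
At the end, for the whole second after the job is handed in: Bail's middle within 12 mm of the hook's seat, spring drawn down over 10 mm, basket over 35 mm above the bench, tilted under 20 degrees; flask within 10 mm of its seat and 20 degrees of the basket's axis; both slower than 12 cm/s (distance between bail_bar and hook_seat below 0.012 m and value of joint balance_hook above 0.01 m and height (world z) of basket above 0.035 m and angle between basket's own z axis and vertical below 0.35 rad and linear speed of each of basket, flask below 0.12 m/s and distance between flask and basket_seat below 0.01 m and angle between the z axis of flask and the z axis of basket, either way round below 0.35 rad); the robot touches nothing.
It fails at once if the flask is knocked hard against the basket (more than 20 N) (contact force between flask and basket above 20 N).
It fails at once if the flask is dropped (falls loose at over 0.5 m/s while the basket stands on the bench) (linear speed of flask above 0.5 m/s and contact force between the fingers and flask below 0.05 N and height (world z) of basket below 0.006 m).
It fails at once if the flask is tipped by more than 45 degrees (angle between flask's own z axis and vertical above 0.79 rad).
It fails at once if another thing on the bench is moved by more than 30 mm (distance of any of petri_dish, vial_amber, film_tape, marker, tweezers, wash_bottle, mouse from where it was at the start of the episode above 0.03 m).
It also fails if it takes over 72 s, if anything falls off the work surface, if the arm or the gripper's body presses on something with over 40 N, if the wrist force passes 120 N, or if a joint passes its speed limit or range.

## Robot

A 6-joint arm with a two-finger parallel gripper is mounted at the origin on a cart in front of the work surface, level with it; the furniture and walls round the work are solid. World frame = base frame: x ahead of the robot, y to its left, z up, the work surface at z = 0. Lengths are in m, angles in degrees, forces in N, time in s.
With the tool pointing down it reaches from about 0.375 to 0.9 m from the base axis. Payload 3.1 kg.
Tool frame: the origin (TCP) lies midway between the tips of the shut fingers; the grasp point (between the pads) lies 19 mm behind it (bot.hold_point_z is the distance from the TCP to the grasp point, in m); z points along the fingers, y is the line along which they close (so a half turn about z gives the same grasp; the last joint's range is limited). The gripper opens to 87 mm and grips with 3 to 60 N. Pads are 19 mm wide; open, the fingers measure 117 mm over their backs; the gripper's body (75 mm by 190 mm) begins 51 mm behind the grasp point.
Start: joints at [-75.487, 30.224, 82.088, -0, 67.689, -10.227], TCP at [0.262, -0.568, 0.223] pointing down, gripper open.
Joint ranges: [-176.69, 176.69], [-43.24, 126.21], [12.49, 139.97], [-82, 262], [0, 151.66], [-163.58, 163.58]. Speed limits (degrees/s): [159.86, 159.86, 180, 180, 180, 180].

## Interface

Orientations are given as a 3x3 rotation matrix whose columns are the frame's x, y, z axes.
In Python, from rig import read_state, optics, order, bot gives the robot as it stands.
- The arm moves only by the tool drive_tool, never from a script. Its argument "steps" is a list of rows, each a list of 7 numbers: the finger opening in mm, from 0 to 87, then the shift along the tool's x, y, z normalised to -1 to 1, where 1 is 0.12 m, then the turn, a rotation vector about the tool's x, y, z normalised to -1 to 1, where 1 is 1.5 rad. In form: [[jaw, tx, ty, tz, ax, ay, az], ...]. A call has 1 to 8 rows; each row is the pose to reach, as a shift and turn from the pose commanded when the call began, along the tool's axes at that moment; what a row does not reach only later rows make up. A row lasts 1/10 s, in which the tool goes at most 50 mm and 8.59 degrees, less where a joint would pass 70% of its speed; a pose out of reach is approached as far as the arm can. A call with a number of a shift or a turn outside -1 to 1 is refused whole. A call with a gripper value outside its range is refused whole. The fingers move at their own pace and stop on an object; the grip force is fixed at half the most. Time passes only in rows, so rows that repeat a pose let the fingers close. It gives the time, the measured TCP pose, the force, the opening and the grip force at its end, in the units of the state.
- read_state(): the state, without advancing time (a new reading comes with each control period).
- optics.capture(name): name is "scene" or "top" or "wrist"; returns a dict with "color" (400x640x3 uint8, blue, green, red), "range_z" (400x640 float32, m along the optical axis (not along the pixel's ray), 0 where there is no reading), "fx", "fy", "cx", "cy" (pixels), "D" ([k1, k2, p1, p2, k3] as OpenCV has them; the pictures are not rectified), "rvec" (rotation vector, rad) and "tvec" (3), from world to camera coordinates, as OpenCV has them. Camera axes: x right, y down, z forward; pixel columns grow to the right and rows downward; lengths in m; the calibration is good to about 2 mm. A picture is of the moment at which its call begins.
- order.hand_in(): hands the job in; it is judged then, once.
The state is a dict: "time_s": time; "joint_positions": joint angles; "qvel": joint speeds; "tau": joint torques, N m; "position": TCP position; "tcp_rot": TCP orientation; "force": force on the tool from outside, world axes, zero at the start; "moment": the same for the moment, N m; "opening": opening from 0.0 (shut) to 1.0 (fully open); "grasp_force": force on a finger pad.
Only numpy, scipy, OpenCV 4.12 (cv2) and the standard library are available. Lean on these libraries where they do the work, as an engineer would, in place of code of your own. Each camera call takes 0.05 s, during which the arm holds its last target. There are 200 camera calls.

## Working session

There is one attempt and no reset: what is moved stays moved. The work goes in short steps, Python scripts to look and compute and a tool call to move; the robot and the scene stay as the last step left them, time stands still between calls to the robot, and variables do not carry over. Pictures are saved under pics/ and viewed, at most 10 in all, crops included, and the job is handed in when it is done.

Besides the shell and the picture viewer there is one more tool, called after "Request:" as name(argument=value, ...), one argument or row to a line, values as JSON. drive_tool: Moves the arm, as the interface text tells. Scaled input: -1 to 1 covers 0.12 m each way for a shift and 1.5 rad each way for a turn. Its arguments: {"type":"object","properties":{"steps":{"type":"array"}},"required":["steps"]}

```bash
ls; mkdir -p pics; cat > h.py <<'E'
import numpy as np, cv2
from rig import read_state, optics, order, bot
def cap(n):
    c=optics.capture(n); c['K']=np.array([[c['fx'],0,c['cx']],[0,c['fy'],c['cy']],[0,0,1.]]); c['D']=np.array(c['D'],float)
    c['R']=cv2.Rodrigues(np.array(c['rvec'],float))[0]; c['t']=np.array(c['tvec'],float).ravel(); return c
def norm(c,uv): return cv2.undistortPoints(np.array(uv,float).reshape(-1,1,2),c['K'],c['D']).reshape(-1,2)
def plane(c,uv,z):
    n=norm(c,uv); d=np.c_[n,np.ones(len(n))]@c['R']; o=-c['R'].T@c['t']; return o+d*((z-o[2])/d[:,2])[:,None]
def cloud(c):
    # world coords per pixel, nan where none
    h,w=c['range_z'].shape; v,u=np.mgrid[:h,:w]; n=norm(c,np.c_[u.ravel(),v.ravel()]); z=c['range_z'].ravel().astype(float); z[z==0]=np.nan
    p=np.c_[n*z[:,None],z]; return ((p-c['t'])@c['R']).reshape(h,w,3)
def proj(c,P): return cv2.projectPoints(np.array(P,float).reshape(-1,3),np.array(c['rvec'],float),c['t'],c['K'],c['D'])[0].reshape(-1,2)
E
python3 - <<'E'
from h import *
for n in('scene','top'):
    c=cap(n); cv2.imwrite(f'pics/{n}0.png',c['color']); print(n,(-c['R'].T@c['t']).round(3),c['R'][2].round(2),c['fx'])
    np.savez(f'{n}0.npz',P=cloud(c),**{k:c[k] for k in('color','range_z')})
s=read_state(); print(s); print(bot.hold_point_z)
E
```

```text
pics
scene [-0.552 -0.471  0.821] [ 0.81  0.36 -0.46] 478.61285125120935
top [0.478 0.022 1.639] [ 0.05  0.   -1.  ] 480.85414184150073
{'time_s': 0.1, 'joint_positions': array([-7.54889519e+01,  3.02711955e+01,  8.21490442e+01, -9.60667643e-04,
        6.76904063e+01, -1.02275792e+01]), 'qvel': array([-0.00984956, -0.06606693, -0.10186847,  0.05283296, -0.07330595,
        0.06122867]), 'tau': array([-3.00750912e-05, -4.40985167e+01, -1.77151895e+01,  6.34478847e-02,
        5.34001691e-02, -4.44109151e-05]), 'position': array([ 0.26140051, -0.56698042,  0.22169571]), 'tcp_rot': array([[ 9.08223668e-01,  4.18484791e-01, -4.98895303e-04],
       [ 4.18484960e-01, -9.08221811e-01,  1.86564493e-03],
       [ 3.27636431e-04, -1.90320306e-03, -9.99998135e-01]]), 'force': array([-0.32543317, -0.02766674,  0.4392165 ]), 'moment': array([0.01704392, 0.01404517, 0.02913301]), 'grasp_force': 0.0, 'opening': 0.9993468501588495}
0.0187
```

View pics/scene0.png

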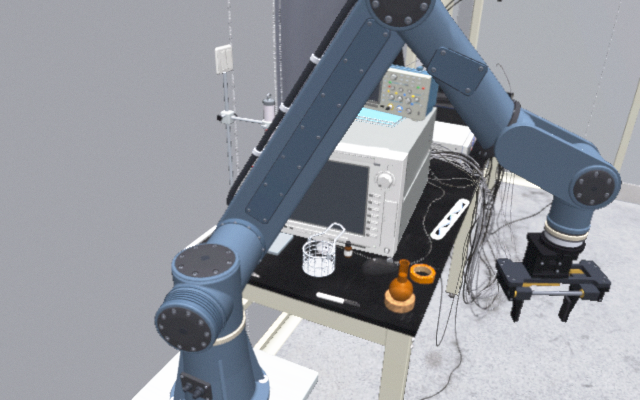

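View pics/top0.png

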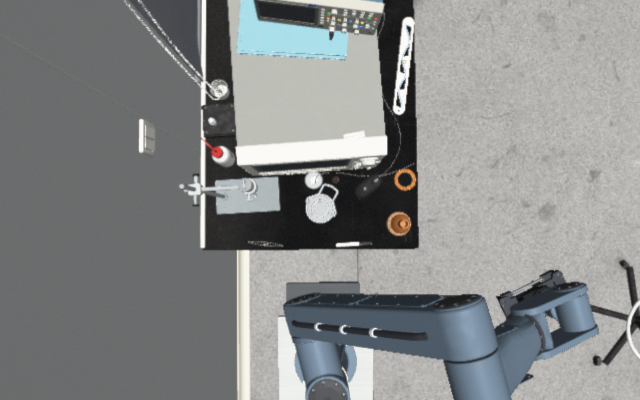

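The scene view shows the flask at (402,285), the basket at (319,258) with its bail to the back, and the stand half hidden by the arm. In the top view the flask is at (401,224), the basket at (321,207) with its bail to (330,188), and the stand plate at (247,195). A big instrument sits close behind at row 170.

```bash
python3 - <<'E'
from h import *
for n in('top','scene'):
    d=np.load(n+'0.npz'); P=d['P']; hsv=cv2.cvtColor(d['color'],cv2.COLOR_BGR2HSV)
    on=(P[...,0]>0.3)&(P[...,0]<0.75)&(abs(P[...,1])<0.45)
    print(n)
    m=on&(hsv[...,1]>110)&((hsv[...,0]<22))&(P[...,2]>0.005)
    k,l,st,ce=cv2.connectedComponentsWithStats(m.astype(np.uint8))
    for i in range(1,k):
        if st[i,4]>15:
            q=P[l==i]; print('amber',ce[i].round(),st[i,4],np.nanmin(q,0).round(3),np.nanmax(q,0).round(3)); top=q[q[:,2]>q[:,2].max()-.008]; print('  top',top.mean(0).round(4),len(top))
    # instrument
    m=on&(P[...,2]>0.1)
    k,l,st,ce=cv2.connectedComponentsWithStats(m.astype(np.uint8))
    for i in range(1,k):
        if st[i,4]>15:
            q=P[l==i]; print('high',ce[i].round(),st[i,4],np.nanmin(q,0).round(3),np.nanmax(q,0).round(3))
    # plate
    m=on&(abs(P[...,2]-0.016)<.006)&(P[...,1]>0.1)
    k,l,st,ce=cv2.connectedComponentsWithStats(m.astype(np.uint8))
    for i in range(1,k):
        if st[i,4]>150:
            q=P[l==i]; r=cv2.minAreaRect(q[:,:2].astype(np.float32)); print('plate',st[i,4],r,np.median(q[:,2]))
    m=on&(P[...,2]>0.01)&(P[...,2]<.16)&(abs(P[...,1])<0.1)&(hsv[...,1]<60)&(hsv[...,2]>90)&(P[...,0]<.64)
    k,l,st,ce=cv2.connectedComponentsWithStats(m.astype(np.uint8))
    for i in range(1,k):
        if st[i,4]>15:
            q=P[l==i]; print('steel',ce[i].round(),st[i,4],np.nanmin(q,0).round(3),np.nanmax(q,0).round(3))
d=np.load('top0.npz'); cv2.imwrite('pics/topc.png',cv2.resize(d['color'][140:260,170:430],None,fx=3,fy=3,interpolation=cv2.INTER_CUBIC))
E
```

```text
top
amber [215. 151.] 110 [0.674 0.318 0.005] [0.731 0.367 0.192]
  top [0.7002 0.3465 0.1879] 10
amber [405. 179.] 203 [ 0.577 -0.311  0.005] [ 0.649 -0.239  0.028]
  top [ 0.6111 -0.2746  0.0225] 57
amber [400. 223.] 327 [ 0.426 -0.286  0.018] [ 0.496 -0.22   0.139]
  top [ 0.4646 -0.2504  0.1333] 23
high [ 84. 194.] 48868 [0.3  0.18 0.1 ] [0.75  0.424 1.06 ]
high [309. 144.] 6927 [ 0.627 -0.169  0.1  ] [0.75  0.247 0.339]
high [218. 154.] 273 [0.661 0.304 0.1  ] [0.732 0.383 0.192]
high [329. 189.] 69 [ 0.539 -0.041  0.1  ] [0.592 0.019 0.126]
high [404. 223.] 47 [ 0.451 -0.263  0.102] [ 0.476 -0.24   0.139]
high [438. 307.] 2734 [ 0.3   -0.278  0.498] [ 0.342 -0.098  0.835]
plate 156 ((0.6690844893455505, 0.41398701071739197), (0.017750248312950134, 0.15744319558143616), 89.55821990966797) 0.013558018928358988
plate 1382 ((0.5635868310928345, 0.26031407713890076), (0.11496211588382721, 0.21571896970272064), 2.9337852001190186) 0.015610048004894515
plate 216 ((0.4787999987602234, 0.4136347770690918), (0.18278107047080994, 0.017700832337141037), 0.07541978359222412) 0.0139261628277
[... 415 characters left out ...]
 top [ 0.608  -0.2789  0.0199] 172
high [188. 102.] 22042 [0.3   0.182 0.1  ] [0.75  0.429 0.733]
high [361. 185.] 7205 [ 0.629 -0.172  0.1  ] [0.75  0.155 0.335]
high [336. 229.] 77 [ 0.532 -0.043  0.1  ] [0.592 0.019 0.123]
high [403. 268.] 150 [ 0.446 -0.264  0.101] [ 0.476 -0.239  0.136]
plate 268 ((0.4403612017631531, 0.41312649846076965), (0.023724814876914024, 0.2792695462703705), 89.31366729736328) 0.014151638612904426
plate 362 ((0.5724655389785767, 0.15223389863967896), (0.13277678191661835, 0.10164061933755875), 3.555037021636963) 0.015954859280881993
steel [322. 247.] 899 [ 0.464 -0.043  0.01 ] [0.64  0.1   0.123]
steel [348. 252.] 37 [ 0.597 -0.052  0.01 ] [ 0.612 -0.03   0.03 ]
```

View pics/topc.png

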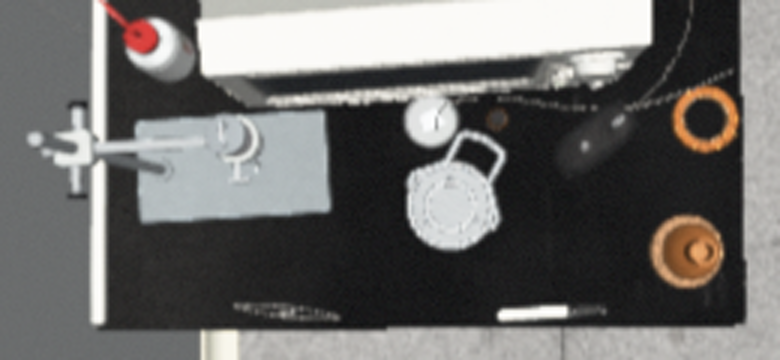

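Request:
drive_tool(
  steps=[
    [87,0.3,-0.2,0,0,0,0.1],
    [87,0.6,-0.4,0,0,0,0.2],
    [87,1,-0.64,0,0,0,0.3],
    [87,1,-0.64,0,0,0,0.4],
    [87,1,-0.64,0,0,0,0.5],
    [87,1,-0.64,0,0,0,0.547],
    [87,1,-0.64,0,0,0,0.547],
  ],
)

```text
time_s: 0.8
position: [0.3385, -0.4471, 0.2222]
tcp_rot: [[0.926, -0.378, -0.0], [-0.378, -0.926, 0.001], [-0.001, -0.0, -1.0]]
force: [0.9, -0.1, 0.2]
opening: 1.004
grasp_force: 0.0
```

```bash
cat > go.py <<'E'
import sys
from h import *
from scipy.spatial.transform import Rotation as Ro
# usage: go.py x y z yaw pitch : TCP target; yaw of tool x heading, pitch = tilt of tool z from down towards heading (deg)
def Rt(yaw,pitch):
    return (Ro.from_euler('z',yaw,degrees=True)*Ro.from_euler('y',-pitch,degrees=True)*Ro.from_euler('x',180,degrees=True)).as_matrix()
def go(p,yaw,pitch):
    s=read_state(); R=s['tcp_rot']; print('shift',(R.T@(np.array(p)-s['position'])/.12).round(3),'turn',(Ro.from_matrix(R.T@Rt(yaw,pitch)).as_rotvec()/1.5).round(3))
if __name__=='__main__':
    a=list(map(float,sys.argv[1:])); go(a[:3],a[3],a[4]); s=read_state(); print(s['time_s'],s['position'].round(4),s['force'].round(2),s['joint_positions'].round(1))
E
python3 go.py .463 -.2515 .2 -23 0
```

```text
shift [ 0.344 -1.902  0.186] turn [-0.     0.     0.009]
0.8 [ 0.3385 -0.4471  0.2222] [ 0.9  -0.14  0.16] [-64.3  25.3  91.4  -0.   63.3  47.9]
```

Request:
drive_tool(
  steps=[
    [87,0.1,-0.3,0,0,0,0.009],
    [87,0.2,-0.6,0,0,0,0.009],
    [87,0.3,-0.9,0,0,0,0.009],
    [87,0.34,-1,0,0,0,0.009],
    [87,0.34,-1,0,0,0,0.009],
  ],
)

```text
time_s: 1.3
position: [0.4224, -0.3509, 0.2224]
tcp_rot: [[0.922, -0.388, -0.0], [-0.388, -0.922, 0.0], [-0.0, -0.0, -1.0]]
force: [-0.0, -1.5, -0.1]
opening: 1.003
grasp_force: 0.0
```

```bash
python3 - <<'E'
from h import *
c=cap('wrist'); cv2.imwrite('pics/w1.png',c['color']); P=cloud(c); print((-c['R'].T@c['t']).round(3),c['R'][2].round(2))
hsv=cv2.cvtColor(c['color'],cv2.COLOR_BGR2HSV)
for z0,z1 in((.095,.128),(.128,.14)):
    m=(hsv[...,1]>110)&(hsv[...,0]<22)&(P[...,2]>z0)&(P[...,2]<z1)
    q=P[m]; print(len(q)); 
    if len(q): print(q.min(0).round(4),q.max(0).round(4),q.mean(0).round(4),cv2.minEnclosingCircle(q[:,:2].astype(np.float32)))
E
python3 go.py .463 -.2515 .2 -23 0
```

```text
[ 0.495 -0.381  0.384] [-0.27  0.11 -0.96]
898
[ 0.4496 -0.2625  0.095 ] [ 0.4726 -0.2393  0.128 ] [ 0.4608 -0.2513  0.113 ] ((0.4606372117996216, -0.25091493129730225), 0.012078721076250076)
503
[ 0.4473 -0.2633  0.1281] [ 0.4735 -0.2365  0.1341] [ 0.4605 -0.2498  0.1317] ((0.45995160937309265, -0.250108003616333), 0.01381082646548748)
shift [-0.01  -0.907  0.186] turn [0.001 0.    0.001]
1.35 [ 0.4217 -0.3521  0.2225] [-0.17  0.44  0.35] [-51.5  24.4  93.   -0.1  62.6  61.4]
```

View pics/w1.png

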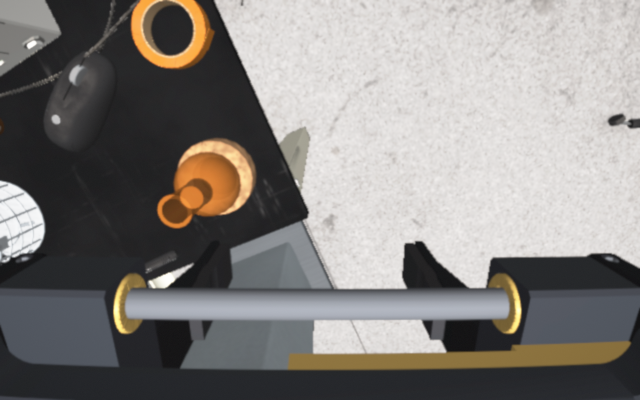

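The wrist view shows the flask mouth at (173,210), with its neck axis measured at (0.4605, -0.2505) and its top at z 0.132. The mouse is at (80,100) and the tape at (172,30).

```bash
python3 go.py .4605 -.2505 .16 -23 0;python3 go.py .4605 -.2505 .094 -23 0
```

```text
shift [-0.032 -0.906  0.52 ] turn [0.001 0.    0.001]
1.35 [ 0.4217 -0.3521  0.2225] [-0.17  0.44  0.35] [-51.5  24.4  93.   -0.1  62.6  61.4]
shift [-0.032 -0.907  1.07 ] turn [0.001 0.    0.001]
1.35 [ 0.4217 -0.3521  0.2225] [-0.17  0.44  0.35] [-51.5  24.4  93.   -0.1  62.6  61.4]
```

Request:
drive_tool(
  steps=[
    [87,-0.01,-0.3,0.1,0,0,0],
    [87,-0.02,-0.6,0.2,0,0,0],
    [87,-0.032,-0.906,0.3,0,0,0],
    [87,-0.032,-0.906,0.4,0,0,0],
    [87,-0.032,-0.906,0.6,0,0,0],
    [87,-0.032,-0.906,0.8,0,0,0],
    [87,-0.032,-0.906,0.95,0,0,0],
    [87,-0.032,-0.906,1.0,0,0,0],
  ],
)

```text
time_s: 2.15
position: [0.4592, -0.2519, 0.1007]
tcp_rot: [[0.92, -0.393, -0.003], [-0.393, -0.92, 0.001], [-0.003, -0.0, -1.0]]
force: [-0.4, -0.0, 0.6]
opening: 0.998
grasp_force: 0.0
```

```bash
python3 go.py .4605 -.2505 .094 -23 0
```

```text
shift [ 0.005 -0.015  0.056] turn [-0.     0.002 -0.002]
2.15 [ 0.4592 -0.2519  0.1007] [-0.44 -0.01  0.59] [-4.100e+01  3.320e+01  1.027e+02 -1.000e-01  4.440e+01  7.220e+01]
```

Request:
drive_tool(
  steps=[
    [87,0.005,-0.01,0.056,0,0,0],
    [50,0.005,-0.01,0.056,0,0,0],
    [32,0.005,-0.01,0.056,0,0,0],
    [28,0.005,-0.01,0.056,0,0,0],
    [24,0.005,-0.01,0.056,0,0,0],
    [20,0.005,-0.01,0.056,0,0,0],
    [15,0.005,-0.01,0.056,0,0,0],
    [15,0.005,-0.01,0.056,0,0,0],
  ],
)

```text
time_s: 2.95
position: [0.4618, -0.2496, 0.096]
tcp_rot: [[0.92, -0.391, 0.0], [-0.391, -0.92, -0.0], [0.0, 0.0, -1.0]]
force: [-0.0, -0.3, 0.4]
opening: 0.448
grasp_force: 0.0
```

Request:
drive_tool(
  steps=[
    [15,0,0,0,0,0,0],
    [15,0,0,0,0,0,0],
    [15,0,0,0,0,0,0],
    [15,0,0,0,0,0,0],
    [15,0,0,0,0,0,0],
    [15,0,0,0,0,0,0],
    [15,0,0,0,0,0,0],
  ],
)

```text
time_s: 3.65
position: [0.4617, -0.2498, 0.0958]
tcp_rot: [[0.92, -0.391, 0.0], [-0.391, -0.92, -0.0], [0.0, 0.0, -1.0]]
force: [-0.9, -1.5, 0.1]
opening: 0.266
grasp_force: 30.0
```

Request:
drive_tool(
  steps=[
    [15,0,0,-0.05,0,0,0],
    [15,0,0,-0.15,0,0,0],
    [15,0,0,-0.3,0,0,0],
    [15,0,0,-0.5,0,0,0],
    [15,0,0,-0.7,0,0,0],
    [15,0,0,-0.9,0,0,0],
    [15,0,0,-1,0,0,0],
    [15,0,0,-1,0,0,0],
  ],
)

```text
time_s: 4.45
position: [0.4627, -0.2502, 0.2181]
tcp_rot: [[0.92, -0.391, 0.004], [-0.391, -0.92, -0.003], [0.005, 0.001, -1.0]]
force: [0.7, -1.4, -0.8]
opening: 0.265
grasp_force: 30.0
```

```bash
python3 go.py .47 -.13 .215 -23 0
```

```text
shift [-0.337 -0.946  0.023] turn [ 0.001 -0.003 -0.   ]
4.45 [ 0.4627 -0.2502  0.2181] [ 0.73 -1.38 -0.81] [-40.6  22.9  96.7   0.   60.2  72.4]
```

Request:
drive_tool(
  steps=[
    [15,-0.04,-0.1,0,0,0,0],
    [15,-0.1,-0.28,0,0,0,0],
    [15,-0.17,-0.48,0,0,0,0],
    [15,-0.24,-0.68,0,0,0,0],
    [15,-0.3,-0.85,0,0,0,0],
    [15,-0.33,-0.94,0,0,0,0],
    [15,-0.33,-0.94,0,0,0,0],
  ],
)

```text
time_s: 5.15
position: [0.4684, -0.1282, 0.2148]
tcp_rot: [[0.921, -0.389, -0.003], [-0.389, -0.921, 0.002], [-0.003, -0.001, -1.0]]
force: [0.9, -0.6, -1.8]
opening: 0.265
grasp_force: 30.0
```

```bash
python3 - <<'E'
from h import *
c=cap('wrist'); cv2.imwrite('pics/w2.png',c['color']); P=cloud(c); print((-c['R'].T@c['t']).round(3)); np.savez('w2.npz',P=P,color=c['color'])
ok=(P[...,0]>.44)&(P[...,0]<.62)&(abs(P[...,1])<.08)
for z0,z1 in((.055,.072),(.072,.1),(.1,.125)):
    q=P[ok&(P[...,2]>z0)&(P[...,2]<z1)]; print(z0,len(q)); 
    if len(q): print(q.min(0).round(4),q.max(0).round(4),q.mean(0).round(4),cv2.minEnclosingCircle(q[:,:2].astype(np.float32)))
E
python3 go.py .513 .0145 .215 -23 0
```

```text
[ 0.541 -0.159  0.376]
0.055 1452
[ 0.4655 -0.0336  0.055 ] [0.5607 0.0625 0.0718] [0.5173 0.0189 0.0661] ((0.5134329199790955, 0.013855756260454655), 0.048789314925670624)
0.072 970
[ 0.4852 -0.0387  0.072 ] [0.5636 0.0616 0.0998] [0.527  0.0021 0.0864] ((0.5187799334526062, 0.011056090705096722), 0.05422814190387726)
0.1 1196
[ 0.5345 -0.043   0.1001] [0.5908 0.0186 0.123 ] [ 0.5704 -0.0175  0.1141] ((0.5620301961898804, -0.011885251849889755), 0.031250257045030594)
shift [-1.300e-01 -1.248e+00  1.000e-03] turn [0.    0.001 0.001]
5.2 [ 0.469  -0.1295  0.2151] [-0.34  0.14 -0.86] [-28.6  20.3 101.9  -0.   57.9  84.3]
```

View pics/w2.png

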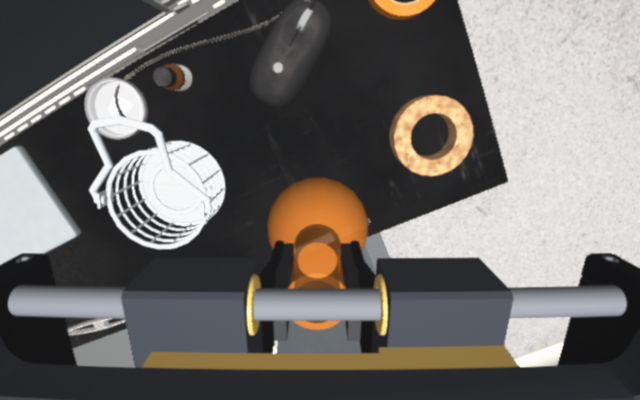

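Wrist view: the basket is at (165,195) with its bail leading up to (125,125), and the petri dish and vial lie behind it. The flask hangs upright in the fingers at (317,240).

```bash
cat > meas.py <<'E'
from h import *
from scipy.optimize import least_squares
d=np.load('w2.npz'); P=d['P']
ok=(P[...,0]>.44)&(P[...,0]<.62)&(abs(P[...,1])<.08)
q=P[ok&(P[...,2]>.059)&(P[...,2]<.071)]
f=lambda p:np.hypot(q[:,0]-p[0],q[:,1]-p[1])-.0445
for it in range(3):
    r=least_squares(f,[.5134,.014],loss='soft_l1',f_scale=.002)
    print(r.x.round(4),np.median(abs(r.fun)).round(4),len(q)); q=q[abs(f(r.x))<.006]
c=r.x
b=P[ok&(P[...,2]>.097)&(P[...,2]<.13)]; v=b[:,:2]-c
def fy(a):
    a=np.radians(a); x=v@[np.cos(a),np.sin(a)]; y=v@[-np.sin(a),np.cos(a)]; return x,y
for a in(-32,-30,-28,-26,-24,-22,-20):
    x,y=fy(a); s=[]
    for lo in(.05,.055,.06,.065):
        k=(x>lo)&(x<lo+.005); s.append(((y[k].max()+y[k].min())/2*1e3).round(1))
    print(a,s,'bar x',np.percentile(x,99.5).round(4),'y',y.min().round(4),y.max().round(4),'ztop',np.percentile(b[:,2],99))
E
python3 meas.py
```

```text
[0.5134 0.0139] 0.0011 1369
[0.5134 0.0139] 0.0011 1369
[0.5134 0.0139] 0.0011 1369
-32 [np.float64(3.7), np.float64(3.6), np.float64(4.2), np.float64(5.1)] bar x 0.0791 y -0.0271 0.0334 ztop 0.12221142120649882
-30 [np.float64(1.9), np.float64(1.7), np.float64(2.0), np.float64(2.8)] bar x 0.0793 y -0.0284 0.0311 ztop 0.12221142120649882
-28 [np.float64(0.1), np.float64(-0.1), np.float64(-0.2), np.float64(0.5)] bar x 0.0793 y -0.0297 0.0297 ztop 0.12221142120649882
-26 [np.float64(-1.8), np.float64(-2.2), np.float64(-2.4), np.float64(-1.9)] bar x 0.0793 y -0.0309 0.0285 ztop 0.12221142120649882
-24 [np.float64(-3.7), np.float64(-3.9), np.float64(-4.6), np.float64(-4.3)] bar x 0.0791 y -0.0325 0.0273 ztop 0.12221142120649882
-22 [np.float64(-5.5), np.float64(-5.9), np.float64(-7.0), np.float64(-6.6)] bar x 0.079 y -0.0348 0.026 ztop 0.12221142120649882
-20 [np.float64(-7.3), np.float64(-7.9), np.float64(-8.9), np.float64(-9.1)] bar x 0.0787 y -0.0371 0.0247 ztop 0.12221142120649882
```

```bash
python3 go.py .514 .0136 .215 -28 0
```

```text
shift [-1.200e-01 -1.244e+00  1.000e-03] turn [0.    0.001 0.059]
5.2 [ 0.469  -0.1295  0.2151] [-0.34  0.14 -0.86] [-28.6  20.3 101.9  -0.   57.9  84.3]
```

Request:
drive_tool(
  steps=[
    [15,-0.01,-0.1,0,0,0,0.01],
    [15,-0.03,-0.3,0,0,0,0.03],
    [15,-0.05,-0.5,0,0,0,0.05],
    [15,-0.07,-0.7,0,0,0,0.059],
    [15,-0.09,-0.9,0,0,0,0.059],
    [15,-0.1,-1,0,0,0,0.059],
    [15,-0.1,-1,0,0,0,0.059],
  ],
)

```text
time_s: 5.9
position: [0.5057, -0.0149, 0.2156]
tcp_rot: [[0.883, -0.47, -0.0], [-0.47, -0.883, -0.0], [-0.0, 0.0, -1.0]]
force: [-0.5, 0.1, -1.3]
opening: 0.268
grasp_force: 30.0
```

```bash
python3 go.py .514 .0136 .205 -28 0
```

```text
shift [-0.051 -0.242  0.088] turn [ 0.  0. -0.]
5.9 [ 0.5057 -0.0149  0.2156] [-0.49  0.14 -1.31] [-14.4  21.6  99.4  -0.   59.  103.7]
```

Request:
drive_tool(
  steps=[
    [15,-0.02,-0.1,0,0,0,0],
    [15,-0.04,-0.18,0,0,0,0],
    [15,-0.051,-0.242,0,0,0,0],
    [15,-0.051,-0.242,0.03,0,0,0],
    [15,-0.051,-0.242,0.08,0,0,0],
    [15,-0.051,-0.242,0.08,0,0,0],
  ],
)

```text
time_s: 6.5
position: [0.5128, 0.0132, 0.2052]
tcp_rot: [[0.882, -0.471, -0.002], [-0.471, -0.882, 0.0], [-0.002, 0.001, -1.0]]
force: [-1.2, -0.5, -0.7]
opening: 0.272
grasp_force: 30.0
```

```bash
python3 - <<'E'
from h import *
c=cap('wrist'); P=cloud(c); cv2.imwrite('pics/w3.png',c['color'])
hsv=cv2.cvtColor(c['color'],cv2.COLOR_BGR2HSV)
m=(hsv[...,1]>110)&(hsv[...,0]<22)&(np.hypot(P[...,0]-.514,P[...,1]-.0139)<.05)
for lo,hi in((.24,.26),(.13,.15),(.15,.17),(.19,.225)):
    q=P[m&(P[...,2]>lo)&(P[...,2]<hi)]; print(lo,len(q)); 
    if len(q)>5: print(q.min(0).round(4),q.max(0).round(4))
E
python3 go.py .514 .0136 .0885 -28 0
```

```text
0.24 769
[ 0.4985 -0.0117  0.24  ] [0.5329 0.029  0.2483]
0.13 0
0.15 1254
[ 0.4888 -0.0177  0.1551] [0.5435 0.043  0.17  ]
0.19 1568
[ 0.5013 -0.0094  0.19  ] [0.5315 0.0271 0.2249]
shift [ 0.007 -0.008  0.975] turn [ 0.     0.001 -0.002]
6.55 [0.513  0.0131 0.2055] [-0.62  0.73 -0.13] [-11.   23.   99.   -0.   58.1 107.1]
```

View pics/w3.png

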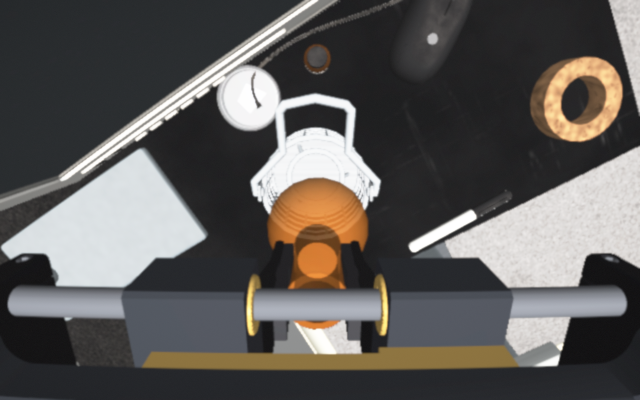

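Wrist view: the bail is symmetric about column 315 and the flask is at column 317, so it sits centred over the basket. I'll lower it.

Request:
drive_tool(
  steps=[
    [15,0.007,-0.008,0.1,0,0,0],
    [15,0.007,-0.008,0.25,0,0,0],
    [15,0.007,-0.008,0.4,0,0,0],
    [15,0.007,-0.008,0.55,0,0,0],
    [15,0.007,-0.008,0.68,0,0,0],
    [15,0.007,-0.008,0.78,0,0,0],
    [15,0.007,-0.008,0.84,0,0,0],
    [15,0.007,-0.008,0.86,0,0,0],
  ],
)

```text
time_s: 7.35
position: [0.5145, 0.0137, 0.1021]
tcp_rot: [[0.882, -0.471, -0.001], [-0.471, -0.882, 0.0], [-0.001, 0.0, -1.0]]
force: [0.3, 0.1, -0.2]
opening: 0.269
grasp_force: 30.0
```

Request:
drive_tool(
  steps=[
    [15,0,0,0.02,0,0,0],
    [15,0,0,0.04,0,0,0],
    [15,0,0,0.055,0,0,0],
    [15,0,0,0.07,0,0,0],
    [15,0,0,0.08,0,0,0],
    [15,0,0,0.08,0,0,0],
  ],
)

```text
time_s: 7.95
position: [0.5148, 0.0138, 0.0934]
tcp_rot: [[0.882, -0.471, 0.0], [-0.471, -0.882, 0.0], [0.0, -0.0, -1.0]]
force: [-0.0, -0.4, -1.2]
opening: 0.266
grasp_force: 30.0
```

```bash
python3 go.py .514 .0136 .0885 -28 0
```

```text
shift [-0.006  0.004  0.041] turn [-0.    -0.    -0.001]
7.95 [0.5148 0.0138 0.0934] [-0.01 -0.42 -1.23] [-10.9  33.4 104.3   0.   42.3 107.2]
```

Request:
drive_tool(
  steps=[
    [15,0,0,0.01,0,0,0],
    [15,0,0,0.02,0,0,0],
    [15,0,0,0.03,0,0,0],
    [15,0,0,0.03,0,0,0],
  ],
)

```text
time_s: 8.35
position: [0.5147, 0.0138, 0.0896]
tcp_rot: [[0.882, -0.471, -0.0], [-0.471, -0.882, 0.0], [-0.0, 0.0, -1.0]]
force: [-0.2, 0.3, 0.1]
opening: 0.267
grasp_force: 30.0
```

Request:
drive_tool(
  steps=[
    [15,0,0,0.006,0,0,0],
    [15,0,0,0.006,0,0,0],
  ],
)

```text
time_s: 8.55
position: [0.5147, 0.0139, 0.0892]
tcp_rot: [[0.882, -0.471, -0.0], [-0.471, -0.882, 0.0], [-0.0, -0.0, -1.0]]
force: [-0.2, -0.3, 0.5]
opening: 0.264
grasp_force: 30.0
```

Request:
drive_tool(
  steps=[
    [24,0,0,0,0,0,0],
    [27,0,0,0,0,0,0],
    [32,0,0,0,0,0,0],
    [38,0,0,0,0,0,0],
    [44,0,0,0,0,0,0],
    [44,0,0,0,0,0,0],
    [44,0,0,0,0,0,0],
    [44,0,0,0,0,0,0],
  ],
)

```text
time_s: 9.35
position: [0.5148, 0.0137, 0.0891]
tcp_rot: [[0.882, -0.471, 0.0], [-0.471, -0.882, -0.0], [0.0, 0.0, -1.0]]
force: [-0.1, 0.6, 0.1]
opening: 0.504
grasp_force: 0.0
```

Request:
drive_tool(
  steps=[
    [44,0,0,-0.05,0,0,0],
    [44,0,0,-0.2,0,0,0],
    [44,0,0,-0.4,0,0,0],
    [44,0,0,-0.6,0,0,0],
    [44,0,0,-0.8,0,0,0],
    [60,0,0,-0.9,0,0,0],
    [87,0,0,-0.9,0,0,0],
  ],
)

```text
time_s: 10.05
position: [0.516, 0.0136, 0.199]
tcp_rot: [[0.882, -0.471, 0.004], [-0.471, -0.882, -0.001], [0.004, -0.001, -1.0]]
force: [-0.0, -0.0, -0.4]
opening: 0.615
grasp_force: 0.0
```

```bash
python3 - <<'E'
from h import *
c=cap('wrist'); P=cloud(c); np.savez('w2.npz',P=P,color=c['color'])
hsv=cv2.cvtColor(c['color'],cv2.COLOR_BGR2HSV)
m=(hsv[...,1]>110)&(hsv[...,0]<22)&(np.hypot(P[...,0]-.514,P[...,1]-.0139)<.05)
for lo,hi in((.055,.07),(.08,.12),(.12,.15)):
    q=P[m&(P[...,2]>lo)&(P[...,2]<hi)]; print(lo,len(q)); 
    if len(q)>5: print(q.min(0).round(4),q.max(0).round(4))
c=cap('top'); cv2.imwrite('pics/t2.png',cv2.resize(c['color'][140:260,170:430],None,fx=3,fy=3))
E
python3 meas.py; python3 go.py .56 -.01 .15 -28 25
```

```text
0.055 1818
[ 0.4872 -0.0128  0.055 ] [0.5411 0.0423 0.07  ]
0.08 903
[0.5019 0.0032 0.08  ] [0.5249 0.026  0.1199]
0.12 523
[0.4987 0.0027 0.12  ] [0.5255 0.0287 0.1274]
[0.4913 0.0268] 0.0104 2653
[0.4903 0.0272] 0.0027 899
[0.4902 0.0273] 0.0026 884
shift [ 0.429 -0.004  0.389] turn [ 0.     0.291 -0.001]
10.15 [0.5144 0.0138 0.1967] [-0.35  0.08 -0.04] [-10.9  23.8  99.4  -0.   56.8 107.2]Traceback (most recent call last):
  File "meas.py", line 17, in <module>
    k=(x>lo)&(x<lo+.005); s.append(((y[k].max()+y[k].min())/2*1e3).round(1))
                                     ~~~~~~~~^^
    return umr_maximum(a, axis, None, out, keepdims, initial, where)
ValueError: zero-size array to reduction operation maximum which has no identity
```

```bash
cat > bail.py <<'E'
import sys
from go import *
C=np.array([.5134,.0139]); Y=-28.; h=np.array([np.cos(np.radians(Y)),np.sin(np.radians(Y))])
def tcp(phi,L,p,back=0):  # phi: bail elevation deg
    f,q=np.radians(phi),np.radians(p); x=L*np.cos(f)+(.0187-back)*np.sin(q); z=.074+L*np.sin(f)-(.0187-back)*np.cos(q)
    return [*(C+h*x),z]
if __name__=='__main__':
    phi,L,p,b=map(float,sys.argv[1:]); t=tcp(phi,L,p,b); print(np.round(t,4)); go(t,Y,p); print(read_state()['joint_positions'].round(0))
E
python3 bail.py 28 .07 15 .06; python3 bail.py 28 .07 15 0
```

```text
[ 0.5585 -0.0101  0.1468]
shift [0.419 0.002 0.416] turn [ 0.     0.175 -0.001]
[-11.  24.  99.  -0.  57. 107.]
[ 0.5722 -0.0174  0.0888]
shift [0.549 0.002 0.899] turn [ 0.     0.175 -0.001]
[-11.  24.  99.  -0.  57. 107.]
```

View pics/t2.png

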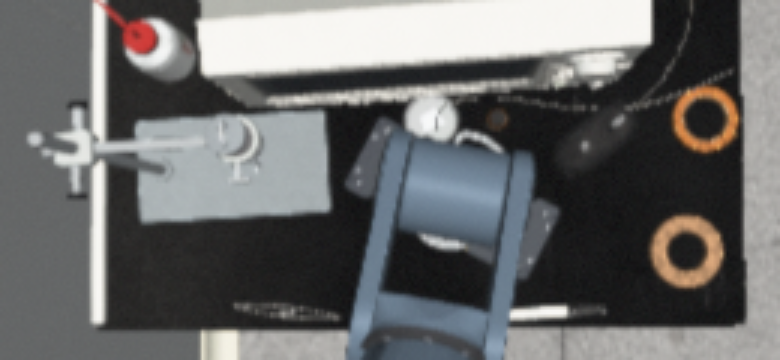

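The view from above shows the arm over the basket, the cork ring empty at (687,250) and the other things undisturbed.

Request:
drive_tool(
  steps=[
    [87,0.12,0,0,0,0.07,0],
    [87,0.25,0,0,0,0.14,0],
    [87,0.38,0.002,0.1,0,0.175,0],
    [87,0.419,0.002,0.25,0,0.175,0],
    [87,0.419,0.002,0.38,0,0.175,0],
    [87,0.419,0.002,0.416,0,0.175,0],
    [87,0.419,0.002,0.416,0,0.175,0],
  ],
)

```text
time_s: 10.85
position: [0.5578, -0.01, 0.1454]
tcp_rot: [[0.853, -0.471, 0.225], [-0.455, -0.882, -0.122], [0.256, 0.001, -0.967]]
force: [-0.4, 0.2, 0.7]
opening: 1.002
grasp_force: 0.0
```

```bash
python3 - <<'E'
from h import *
c=cap('wrist'); P=cloud(c); cv2.imwrite('pics/w4.png',c['color'])
C=np.array([.5134,.0139]); a=np.radians(-28); v=P[...,:2]-C; x=v@[np.cos(a),np.sin(a)]; y=v@[-np.sin(a),np.cos(a)]; z=P[...,2]
m=(x>.03)&(x<.1)&(abs(y)<.045)&(z>.085)&(z<.13)
for lo in np.arange(.03,.085,.01):
    k=m&(x>lo)&(x<lo+.01); print(lo.round(3),k.sum(),[ (np.percentile(y[k],[0.5,99.5])*1e3).round(1),(np.percentile(z[k],[2,50,98])*1e3).round(1)] if k.sum()>3 else '')
E
python3 bail.py 28 .07 15 0
```

```text
0.03 322 [array([-34. ,  35.7]), array([ 92.7,  96.5, 100.4])]
0.04 275 [array([-27.4,  28.4]), array([ 98.7, 102.8, 106.1])]
0.05 292 [array([-27.2,  28.4]), array([105.2, 108.6, 112. ])]
0.06 337 [array([-27.2,  28.4]), array([110.9, 114.7, 118.1])]
0.07 890 [array([-25.2,  26.1]), array([116.7, 119.7, 122.2])]
0.08 0 
[ 0.5722 -0.0174  0.0888]
shift [ 0.001 -0.001  0.497] turn [ 0.001  0.001 -0.001]
[-10.  28. 106.  -9.  32. 115.]
```

View pics/w4.png

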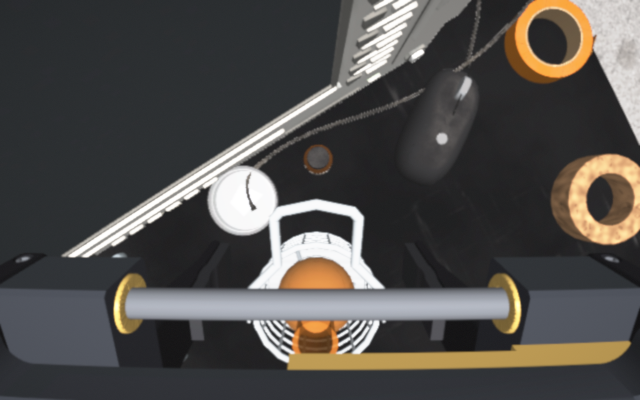

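The wrist view shows the bail's legs evenly between the open fingers at columns 275 and 360, clear of the flask. I'll go down and grip.

Request:
drive_tool(
  steps=[
    [87,0,0,0.1,0,0,0],
    [87,0,-0.003,0.25,0,0,0],
    [87,0,-0.003,0.4,0,0,0],
    [87,0,-0.003,0.48,0,0,0],
    [80,0,-0.003,0.485,0,0,0],
    [70,0,-0.003,0.485,0,0,0],
    [64,0,-0.003,0.485,0,0,0],
    [62,0,-0.003,0.485,0,0,0],
  ],
)

```text
time_s: 11.7
position: [0.5729, -0.0169, 0.0918]
tcp_rot: [[0.851, -0.471, 0.23], [-0.455, -0.882, -0.122], [0.261, -0.0, -0.965]]
force: [0.8, 0.6, 0.7]
opening: 0.752
grasp_force: 0.0
```

Request:
drive_tool(
  steps=[
    [60,0,0,0,0,0,0],
    [58,0,0,0,0,0,0],
    [54,0,0,0,0,0,0],
    [50,0,0,0,0,0,0],
    [50,0,0,0,0,0,0],
    [50,0,0,0,0,0,0],
    [50,0,0,0,0,0,0],
  ],
)

```text
time_s: 12.4
position: [0.5727, -0.017, 0.091]
tcp_rot: [[0.852, -0.471, 0.229], [-0.455, -0.882, -0.122], [0.26, 0.0, -0.966]]
force: [-0.6, -0.7, 0.0]
opening: 0.623
grasp_force: 30.0
```

```bash
for a in 28 36 44 52 60 68 76 84 90; do python3 bail.py $a .07 $((a-13)) 0|head -2; done; python3 -c "
from h import *
s=read_state();print(s['position'],s['force'],s['moment'],s['opening'])"
```

```text
[ 0.5722 -0.0174  0.0888]
shift [-0.007  0.004  0.017] turn [ 0.    -0.001 -0.001]
[ 0.5699 -0.0161  0.0979]
shift [-0.009  0.004 -0.062] turn [ 0.     0.092 -0.001]
[ 0.5664 -0.0143  0.1066]
shift [-0.022  0.004 -0.14 ] turn [ 0.001  0.186 -0.001]
[ 0.5618 -0.0119  0.1146]
shift [-0.045  0.004 -0.216] turn [ 0.001  0.279 -0.001]
[ 0.5564 -0.009   0.1219]
shift [-0.08   0.005 -0.288] turn [ 0.001  0.372 -0.001]
[ 0.5501 -0.0056  0.1282]
shift [-0.123  0.005 -0.354] turn [ 0.001  0.465 -0.001]
[ 0.5431 -0.0019  0.1334]
shift [-0.176  0.005 -0.413] turn [ 0.001  0.558 -0.001]
[0.5355 0.0022 0.1375]
shift [-0.236  0.005 -0.465] turn [ 0.001  0.651 -0.001]
[0.5295 0.0053 0.1398]
shift [-0.286  0.005 -0.498] turn [ 0.001  0.721 -0.001]
[ 0.57267274 -0.01704103  0.09101991] [-0.59774821 -0.65580971  0.01392403] [0.01843336 0.1167512  0.01236453] 0.6227788924943771
```

```bash
for a in 34.5 39.5 44.5 49.5 54.5 59.5 64.5 69.5; do python3 bail.py $a .0712 $(python3 -c "print($a-14.3)") 0|sed -n 2p; done
```

```text
shift [-0.001  0.004 -0.05 ] turn [ 0.     0.06  -0.001]
shift [-0.007  0.004 -0.1  ] turn [ 0.     0.118 -0.001]
shift [-0.017  0.004 -0.149] turn [ 0.001  0.176 -0.001]
shift [-0.032  0.004 -0.197] turn [ 0.001  0.234 -0.001]
shift [-0.05   0.004 -0.244] turn [ 0.001  0.293 -0.001]
shift [-0.073  0.005 -0.288] turn [ 0.001  0.351 -0.001]
shift [-0.099  0.005 -0.331] turn [ 0.001  0.409 -0.001]
shift [-0.129  0.005 -0.371] turn [ 0.001  0.467 -0.001]
```

Request:
drive_tool(
  steps=[
    [50,-0.001,0,-0.05,0,0.06,0],
    [50,-0.007,0,-0.1,0,0.118,0],
    [50,-0.017,0,-0.149,0,0.176,0],
    [50,-0.032,0,-0.197,0,0.234,0],
    [50,-0.05,0,-0.244,0,0.293,0],
    [50,-0.073,0,-0.288,0,0.351,0],
    [50,-0.099,0,-0.331,0,0.409,0],
    [50,-0.129,0,-0.371,0,0.467,0],
  ],
)

```text
time_s: 13.2
position: [0.587, -0.0334, 0.2327]
tcp_rot: [[0.689, -0.431, 0.583], [-0.337, -0.902, -0.269], [0.642, -0.011, -0.767]]
force: [-0.0, 0.6, -4.0]
opening: 0.632
grasp_force: 30.1
```

```bash
python3 - <<'E'
from h import *
c=cap('scene'); cv2.imwrite('pics/s2.png',cv2.resize(c['color'][150:350,200:500],None,fx=2.5,fy=2.5))
E
for a in 74.5 79.5 84.5 89.5; do python3 bail.py $a .0712 $(python3 -c "print($a-14.3)") 0|sed -n 2,3p; done; python3 -c "
from h import *
s=read_state();print(s['position'],s['force'],s['moment'],s['opening'])"
```

```text
shift [-0.881 -0.069  0.37 ] turn [-0.028  0.233  0.013]
[ -9.  20. 115. -61.  12. 164.]
shift [-0.899 -0.071  0.324] turn [-0.028  0.291  0.012]
[ -9.  20. 115. -61.  12. 164.]
shift [-0.921 -0.074  0.279] turn [-0.029  0.349  0.01 ]
[ -9.  20. 115. -61.  12. 164.]
shift [-0.948 -0.076  0.236] turn [-0.029  0.408  0.009]
[ -9.  20. 115. -61.  12. 164.]
[ 0.58743256 -0.03362083  0.23534478] [-0.53393232  0.56178193 -1.74540898] [0.21722906 0.51023941 0.00176687] 0.630736961541608
```

View pics/s2.png

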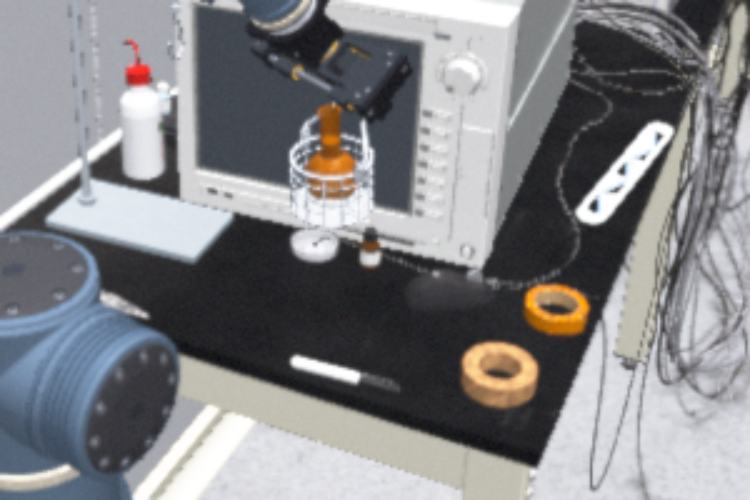

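The scene view shows the basket already off the bench, hanging level from the gripper with the flask upright in it. The arm left the arc because it ran into its wrist singularity with joint 6 at its limit, so I need the arm's kinematics to plan a wrist flip.

```bash
cat > kin.py <<'E'
import numpy as np
from scipy.optimize import least_squares
from scipy.spatial.transform import Rotation as Ro
# (joints, position)
D=[([-75.489,30.271,82.149,0,67.690,-10.228],[.2614,-.5670,.2217]),([-64.3,25.3,91.4,0,63.3,47.9],[.3385,-.4471,.2222]),([-51.5,24.4,93,-.1,62.6,61.4],[.4217,-.3521,.2225]),
([-41,33.2,102.7,-.1,44.4,72.2],[.4592,-.2519,.1007]),([-40.6,22.9,96.7,0,60.2,72.4],[.4627,-.2502,.2181]),([-28.6,20.3,101.9,0,57.9,84.3],[.469,-.1295,.2151]),([-14.4,21.6,99.4,0,59,103.7],[.5057,-.0149,.2156]),([-10.9,33.4,104.3,0,42.3,107.2],[.5148,.0138,.0934]),([-10.9,23.8,99.4,0,56.8,107.2],[.5144,.0138,.1967])]
def fk(q,p):
    a,h,L1,L2,L3,e,o,x0,y0,yo=p; d=np.radians(q)
    R=Ro.from_euler('z',d[0]); 
    R2=R*Ro.from_euler('y',d[1]); P=np.array([x0,y0,h])+R.apply([a,yo,0])+R2.apply([0,0,L1])
    R3=R2*Ro.from_euler('y',d[2]); P=P+R3.apply([e,0,L2])
    R4=R3*Ro.from_euler('z',d[3]); R5=R4*Ro.from_euler('y',d[4]); P=P+R5.apply([o,0,L3]); R6=R5*Ro.from_euler('z',d[5])
    return P,R6.as_matrix()
res=lambda p:np.r_[np.ravel([fk(q,p)[0]-x for q,x in D]),1e-3*(np.array(p)-[0,.4,.5,.5,.3,0,0,0,0,0])]
p=least_squares(res,[0,.4,.5,.5,.3,0,0,0,0,0]).x
if __name__=='__main__':
    print(p.round(3), np.abs(res(p)[:-10]).max())
    from rig import read_state
    s=read_state(); P,R=fk(s['joint_positions'],p); print(P.round(4),s['position'].round(4)); print(R.round(3)); print(s['tcp_rot'].round(3)); print(s['joint_positions'].round(2))
E
python3 kin.py
```

```text
[ 0.002  0.213  0.588  0.39   0.245  0.114  0.001  0.    -0.     0.111] 0.00046929656220717764
[ 0.5524 -0.018   0.2213] [ 0.5874 -0.0336  0.2353]
[[ 0.43   0.686  0.586]
 [ 0.903 -0.336 -0.269]
 [ 0.012  0.645 -0.764]]
[[ 0.686 -0.43   0.586]
 [-0.336 -0.903 -0.269]
 [ 0.645 -0.012 -0.764]]
[ -8.86  19.95 115.2  -60.76  11.63 163.52]
```

```bash
cat >> kin.py <<'E'
E
python3 - <<'E'
s=open('kin.py').read()
s=s.replace("[.5144,.0138,.1967])]","[.5144,.0138,.1967]),([-8.86,19.95,115.2,-60.76,11.63,163.52],[.5874,-.0336,.2353])]").replace("R6=R5*Ro.from_euler('z',d[5])","R6=R5*Ro.from_euler('z',d[5]-np.pi/2)")
open('kin.py','w').write(s)
E
python3 kin.py
cat > plan.py <<'E'
from kin import *
from go import Rt
lo=np.array([-176.69,-43.24,12.49,-82,0,-163.58]);hi=np.array([176.69,126.21,139.97,262,151.66,163.58])
def ik(P,R,q0):
    def f(q):
        x,r=fk(q,p); return np.r_[(x-P)*10,Ro.from_matrix(r.T@R).as_rotvec()*3,1e-4*(q-q0)/60]
    best=least_squares(f,np.clip(q0,lo+.1,hi-.1),bounds=(lo,hi)); return best.x,np.abs(best.fun[:6]).max()
if __name__=='__main__':
    H=np.array([.567,.200,.25])
    for pit in(55,65,75,80):
      for seed in([0,20,100,-60,30,150],[0,20,100,180,20,-60],[0,20,100,60,30,20],[10,20,100,220,30,-100]):
        R=Rt(3,pit); d=R[:,2]; bar=H+[0,0,.03]; el=np.radians(pit+14.3); h=np.array([np.cos(np.radians(3)),np.sin(np.radians(3)),0])
        g=bar-(.0188)*(np.cos(el)*h+np.sin(el)*np.array([0,0,1])); q,e=ik(g+.0187*d,R,np.array(seed,float)); print(pit,seed[3],q.round(0),round(e,4))
E
python3 plan.py
```

```text
[ 0.002  0.272  0.588  0.39   0.304  0.113  0.    -0.    -0.     0.111] 0.0005572548503573471
[ 0.5873 -0.0336  0.2353] [ 0.5874 -0.0336  0.2353]
[[-0.686  0.43   0.586]
 [ 0.336  0.903 -0.269]
 [-0.645  0.012 -0.764]]
[[ 0.686 -0.43   0.586]
 [-0.336 -0.903 -0.269]
 [ 0.645 -0.012 -0.764]]
[ -8.86  19.95 115.2  -60.76  11.63 163.52]
55 -60 [ 13.  23. 122. 202.  22.  75.] 0.0
55 180 [ 13.  23. 122. 202.  22.  75.] 0.0
55 60 [   8.   17.  116.   18.    0. -105.] 0.4426
55 220 [ 13.  23. 122. 202.  22.  75.] 0.0
65 -60 [ 13.  29. 127. 194.  42.  84.] 0.0
65 180 [ 13.  29. 127. 194.  42.  84.] 0.0
65 60 [  8.  16. 115.  10.   0. -97.] 0.843
65 220 [ 13.  29. 127. 194.  42.  84.] 0.0
75 -60 [ 14.  16. 112. -82.  10.  -1.] 1.2471
75 180 [ 14.  37. 131. 192.  63.  88.] 0.0
75 60 [  8.  15. 114.   7.   0. -94.] 1.244
75 220 [ 14.  37. 131. 192.  63.  88.] 0.0
80 -60 [ 14.  16. 111. -82.  10.  -1.] 1.4504
80 180 [ 14.  42. 132. 191.  74.  89.] 0.0
80 60 [  8.  14. 113.   6.   0. -94.] 1.4446
80 220 [ 14.  42. 132. 191.  74.  89.] 0.0
```

```bash
sed -i "s/d\[5\]-np.pi\/2/d[5]+np.pi\/2/" kin.py; cat > path.py <<'E'
from plan import *
from rig import read_state
def tcpB(B,yaw,p):
    R=Rt(yaw,p); h=np.array([np.cos(np.radians(yaw)),np.sin(np.radians(yaw)),0]); el=np.radians(p+14.3)
    return np.array(B)+.0712*(np.cos(el)*h+np.sin(el)*np.array([0,0,1]))+.0187*R[:,2],R
def Bof(P,R):
    h=R[:,2]*[1,1,0]; h/=np.linalg.norm(h); p=np.degrees(np.arccos(-R[2,2])); el=np.radians(p+14.3)
    return P-.0187*R[:,2]-.0712*(np.cos(el)*h+np.sin(el)*np.array([0,0,1])),np.degrees(np.arctan2(h[1],h[0])),p
if __name__=='__main__':
    s=read_state(); q=s['joint_positions']; B,y,pp=Bof(s['position'],s['tcp_rot']); print(B.round(3),y,pp)
    W=[(*B,y,pp),(.50,0,.22,-20,33),(.50,0,.22,25,33),(.50,0,.22,25,70),(.50,.1,.22,10,70),(.53,.2,.20,3,70)]
    for a,b in zip(W[:-1],W[1:]):
        a,b=np.array(a),np.array(b); n=int(max(np.ceil(abs(b-a)[3:].max()/5),np.ceil(np.linalg.norm((b-a)[:3])/.03)))
        mx=np.zeros(6); m5=99
        for k in range(1,n+1):
            w=a+(b-a)*k/n; P,R=tcpB(w[:3],w[3],w[4]); q2,e=ik(P,R,q); mx=np.maximum(mx,abs(q2-q)); q=q2; m5=min(m5,q[4])
            if e>1e-3: print('err',e)
        print(b,n,'q',q.round(0),'maxstep',mx.round(0),'minj5',m5.round(1))
E
python3 path.py
```

```text
[ 0.539 -0.011  0.192] -24.683743751115596 40.1864995448713
[  0.5    0.     0.22 -20.    33.  ] 2 q [-11.  14. 114. -15.  20. 112.] maxstep [ 1.  3.  1. 30.  5. 34.] minj5 14.5
[ 0.5   0.    0.22 25.   33.  ] 9 q [-22.  15. 113.  42.  36.  11.] maxstep [ 1.  0.  1. 11.  3. 16.] minj5 18.9
[ 0.5   0.    0.22 25.   70.  ] 8 q [-46.  27. 138. 103.  66. -74.] maxstep [ 3.  4.  3. 11.  7. 13.] minj5 35.7
err 0.024519282067856363
err 0.09171332373426377
err 0.1245451088718097
err 0.11273895824897129
[ 0.5   0.1   0.22 10.   70.  ] 4 q [-12.  24. 140. 154.  53. -83.] maxstep [10.  2.  2. 17.  4.  5.] minj5 53.3
err 0.04807269855991114
[ 0.53  0.2   0.2   3.   70.  ] 4 q [ 15.  31. 132. 194.  54. -94.] maxstep [ 7.  3.  3. 11.  3.  4.] minj5 54.0
```

```bash
sed -i "s/W=\[.*/W=[(*B,y,pp),(.51,.0,.22,-20,32),(.51,.04,.22,18,34),(.53,.11,.215,18,60),(.52,.195,.205,3,74),(.565,.2,.195,3,74),(.565,.2,.14,3,74),(.46,.19,.14,3,74)]/" path.py; python3 path.py; python3 - <<'E'
from h import *
c=cap('top'); P=cloud(c); x,y,z=P[...,0],P[...,1],P[...,2]
for lo,hi in((.24,.35),(.35,.45),(.45,.48)):
    m=(abs(x-.567)<.05)&(abs(y-.2)<.06)&(z>lo)&(z<hi); q=P[m]; print(lo,len(q), q.min(0).round(3) if len(q) else '',q.max(0).round(3) if len(q) else '',np.median(q,0).round(4) if len(q) else '')
m=(abs(z-.016)<.006)&(y>.13)&(y<.38)&(x>.49)&(x<.64); r=cv2.minAreaRect(P[m][:,:2].astype(np.float32)); print(r)
m=(y>.28)&(y<.4)&(x>.5)&(x<.63)&(z>.505)&(z<.54); print('rod top',P[m].mean(0) if m.any() else '',m.sum())
cv2.imwrite('pics/t3.png',cv2.resize(c['color'][150:250,180:340],None,fx=5,fy=5,interpolation=cv2.INTER_CUBIC))
E
```

```text
[ 0.539 -0.011  0.192] -24.683743751115596 40.1864995448713
[  0.51   0.     0.22 -20.    32.  ] 2 q [-11.  15. 112. -13.  22. 110.] maxstep [ 1.  3.  2. 32.  7. 36.] minj5 15.5
[ 0.51  0.04  0.22 18.   34.  ] 8 q [-15.  15. 113.  40.  28.  25.] maxstep [ 1.  0.  1.  8.  2. 12.] minj5 20.1
[ 0.53   0.11   0.215 18.    60.   ] 6 q [-13.  20. 131. 132.  37. -66.] maxstep [ 1.  2.  3. 19.  7. 19.] minj5 23.2
[ 0.52   0.195  0.205  3.    74.   ] 3 q [ 15.  34. 136. 193.  65. -92.] maxstep [11.  5.  4. 24. 10. 15.] minj5 44.8
[ 0.565  0.2    0.195  3.    74.   ] 2 q [ 14.  36. 130. 192.  60. -93.] maxstep [1. 1. 3. 0. 2. 0.] minj5 60.1
[ 0.565  0.2    0.14   3.    74.   ] 2 q [ 14.  45. 131. 191.  71. -91.] maxstep [0. 5. 1. 1. 5. 1.] minj5 65.6
err 0.07957828652769172
err 0.16765333554494963
[ 0.46  0.19  0.14  3.   74.  ] 4 q [ 23.  47. 140. 203.  79. -88.] maxstep [5. 2. 4. 7. 5. 1.] minj5 75.6
0.24 15 [0.545 0.184 0.244] [0.571 0.202 0.349] [0.5546 0.1983 0.2723]
0.35 169 [0.529 0.18  0.35 ] [0.585 0.26  0.446] [0.5603 0.1969 0.4062]
0.45 143 [0.551 0.183 0.458] [0.583 0.216 0.477] [0.5655 0.1981 0.4665]
((0.5623409152030945, 0.2601156234741211), (0.22076857089996338, 0.13981319963932037), 88.32292938232422)
rod top [0.55602074 0.33631321 0.52334614] 35
```

View pics/t3.png

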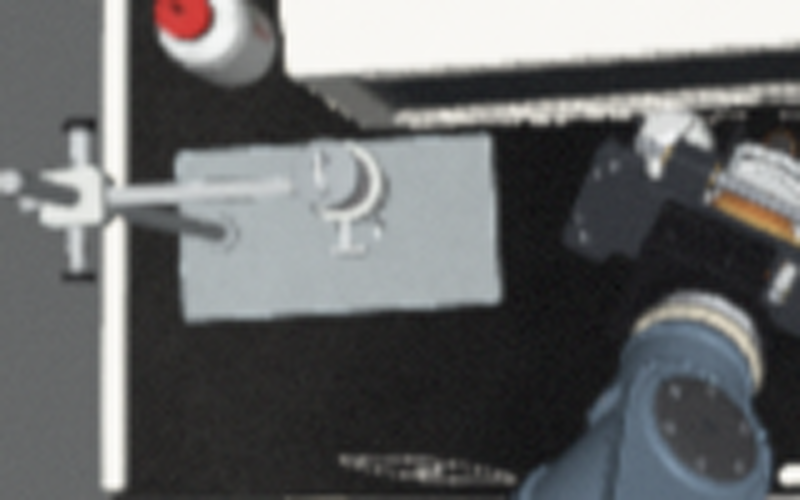

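The enlarged top view shows the hook below the tube, with its tip at (355,240). Measured positions put the tube axis at (0.567, 0.200), which agrees with the plate. Next I'll test with a still row whether the commanded pose matches the measured one.

Request:
drive_tool(
  steps=[
    [50,0,0,0,0,0,0],
  ],
)

```text
time_s: 13.4
position: [0.5872, -0.0334, 0.2321]
tcp_rot: [[0.689, -0.431, 0.582], [-0.338, -0.902, -0.268], [0.641, -0.011, -0.768]]
force: [0.5, 0.3, -4.1]
opening: 0.632
grasp_force: 30.0
```

```bash
cat > rows.py <<'E'
# rows.py n w1(x,y,z,yaw,pitch) [w2 ...] : linear in B-space from now, n rows per segment
import sys
from path import *
s=read_state(); P0,R0=s['position'],s['tcp_rot']; q=s['joint_positions']; B,y,pp=Bof(P0,R0); print('now',B.round(4),round(y,1),round(pp,1),q.round(0),'f',s['force'].round(1),s['time_s'])
a=np.array([*B,y,pp])
for t in sys.argv[2:]:
    b=np.array(list(map(float,t.split(','))))
    n=int(sys.argv[1])
    for k in range(1,n+1):
        w=a+(b-a)*k/n; P,R=tcpB(w[:3],w[3],w[4]); q,e=ik(P,R,q)
        print((R0.T@(P-P0)/.12).round(3).tolist()+(Ro.from_matrix(R0.T@R).as_rotvec()/1.5).round(3).tolist(),q.round(0)[3:], '' if e<1e-3 else 'ERR')
    a=b
E
python3 rows.py 6 .51,0,.22,-20,32
```

```text
now [ 0.5384 -0.0109  0.1887] -24.8 39.9 [ -9.  20. 115. -61.  12. 164.] f [ 0.5  0.3 -4.1] 13.4
[-0.005, -0.003, -0.047, 0.006, -0.015, -0.019] [-48.  12. 149.] 
[-0.01, -0.007, -0.095, 0.011, -0.031, -0.026] [-37.  14. 137.] 
[-0.016, -0.011, -0.142, 0.017, -0.046, -0.034] [-29.  15. 128.] 
[-0.022, -0.015, -0.19, 0.022, -0.061, -0.041] [-22.  17. 121.] 
[-0.029, -0.019, -0.237, 0.027, -0.077, -0.049] [-17.  20. 115.] 
[-0.036, -0.023, -0.285, 0.032, -0.092, -0.057] [-13.  22. 110.]
```

Request:
drive_tool(
  steps=[
    [50,-0.005,-0.003,-0.047,0.006,-0.015,-0.019],
    [50,-0.01,-0.007,-0.095,0.011,-0.031,-0.026],
    [50,-0.016,-0.011,-0.142,0.017,-0.046,-0.034],
    [50,-0.022,-0.015,-0.19,0.022,-0.061,-0.041],
    [50,-0.029,-0.019,-0.237,0.027,-0.077,-0.049],
    [50,-0.036,-0.023,-0.285,0.032,-0.092,-0.057],
    [50,-0.036,-0.023,-0.285,0.032,-0.092,-0.057],
    [50,-0.036,-0.023,-0.285,0.032,-0.092,-0.057],
  ],
)

```text
time_s: 14.2
position: [0.5658, -0.0203, 0.2551]
tcp_rot: [[0.797, -0.341, 0.498], [-0.289, -0.94, -0.181], [0.53, 0.0, -0.848]]
force: [-0.8, -0.6, -3.5]
opening: 0.626
grasp_force: 29.9
```

```bash
python3 rows.py 8 .51,.04,.22,18,34
```

```text
now [ 5.102e-01 -1.000e-04  2.195e-01] -20.0 32.0 [-11.  15. 112. -13.  22. 110.] f [-0.8 -0.6 -3.5] 14.2
[-0.013, -0.08, -0.012, 0.029, 0.003, -0.047] [-6. 21. 99.] 
[-0.03, -0.159, -0.025, 0.059, 0.006, -0.093] [ 2. 20. 87.] 
[-0.049, -0.238, -0.04, 0.089, 0.009, -0.14] [10. 20. 75.] 
[-0.071, -0.315, -0.057, 0.119, 0.012, -0.186] [19. 21. 63.] 
[-0.095, -0.391, -0.075, 0.149, 0.015, -0.232] [26. 22. 51.] 
[-0.122, -0.466, -0.095, 0.179, 0.017, -0.279] [32. 24. 41.] 
[-0.151, -0.539, -0.116, 0.21, 0.02, -0.325] [37. 26. 32.] 
[-0.183, -0.61, -0.139, 0.241, 0.023, -0.37] [40. 28. 25.]
```

Request:
drive_tool(
  steps=[
    [50,-0.013,-0.08,-0.012,0.029,0.003,-0.047],
    [50,-0.03,-0.159,-0.025,0.059,0.006,-0.093],
    [50,-0.049,-0.238,-0.04,0.089,0.009,-0.14],
    [50,-0.071,-0.315,-0.057,0.119,0.012,-0.186],
    [50,-0.095,-0.391,-0.075,0.149,0.015,-0.232],
    [50,-0.122,-0.466,-0.095,0.179,0.017,-0.279],
    [50,-0.151,-0.539,-0.116,0.21,0.02,-0.325],
    [50,-0.183,-0.61,-0.139,0.241,0.023,-0.37],
  ],
)

```text
time_s: 15.0
position: [0.5647, 0.0582, 0.2576]
tcp_rot: [[0.787, 0.312, 0.532], [0.259, -0.95, 0.175], [0.56, 0.0, -0.829]]
force: [-0.1, 0.7, -3.3]
opening: 0.633
grasp_force: 30.0
```

```bash
python3 rows.py 8 .53,.11,.215,18,60
```

```text
now [0.5098 0.0401 0.2199] 18.2 34.0 [-15.  15. 113.  40.  28.  24.] f [-0.1  0.7 -3.3] 15.0
[0.032, -0.062, -0.004, -0.0, 0.038, 0.0] [50. 26. 15.] 
[0.062, -0.125, -0.009, -0.0, 0.076, 0.001] [61. 24.  4.] 
[0.091, -0.187, -0.013, -0.001, 0.113, 0.001] [75. 23. -9.] 
[0.118, -0.25, -0.017, -0.001, 0.151, 0.001] [ 89.  24. -23.] 
[0.142, -0.312, -0.02, -0.001, 0.189, 0.001] [102.  25. -36.] 
[0.165, -0.375, -0.023, -0.001, 0.227, 0.001] [114.  28. -48.] 
[0.187, -0.437, -0.026, -0.001, 0.264, 0.002] [124.  32. -58.] 
[0.206, -0.5, -0.027, -0.002, 0.302, 0.002] [132.  37. -66.]
```

Request:
drive_tool(
  steps=[
    [50,0.032,-0.062,-0.004,0,0.038,0],
    [50,0.062,-0.125,-0.009,0,0.076,0],
    [50,0.091,-0.187,-0.013,0,0.113,0],
    [50,0.118,-0.25,-0.017,0,0.151,0],
    [50,0.142,-0.312,-0.02,0,0.189,0],
    [50,0.165,-0.375,-0.023,0,0.227,0],
    [50,0.187,-0.437,-0.026,0,0.264,0],
    [50,0.206,-0.5,-0.027,0,0.302,0],
  ],
)

```text
time_s: 15.8
position: [0.5635, 0.1205, 0.2736]
tcp_rot: [[0.477, 0.308, 0.823], [0.155, -0.951, 0.266], [0.865, 0.001, -0.502]]
force: [-0.1, 1.0, -4.2]
opening: 0.63
grasp_force: 30.1
```

```bash
python3 rows.py 8 .52,.192,.205,3,74
```

```text
now [0.5297 0.1095 0.2145] 17.9 59.9 [-14.  20. 131. 132.  37. -66.] f [-0.1  1.  -4.2] 15.8
[-0.0, -0.076, 0.002, -0.019, 0.021, 0.011] [141.  40. -72.] 
[-0.001, -0.152, 0.003, -0.038, 0.041, 0.021] [150.  43. -77.] 
[-0.002, -0.23, 0.005, -0.058, 0.061, 0.031] [158.  46. -82.] 
[-0.004, -0.309, 0.006, -0.078, 0.082, 0.039] [166.  50. -85.] 
[-0.007, -0.389, 0.007, -0.098, 0.102, 0.048] [173.  54. -88.] 
[-0.01, -0.47, 0.008, -0.118, 0.123, 0.055] [180.  58. -90.] 
[-0.014, -0.552, 0.01, -0.139, 0.143, 0.062] [186.  61. -91.] 
[-0.018, -0.636, 0.011, -0.16, 0.163, 0.069] [192.  65. -92.]
```

```bash
python3 rows.py 8 .505,.195,.21,3,72
```

```text
now [0.5297 0.1095 0.2145] 17.9 59.9 [-14.  20. 131. 132.  37. -66.] f [-0.1  1.  -4.2] 15.8
[-0.002, -0.083, -0.01, -0.019, 0.018, 0.011] [141.  39. -72.] 
[-0.006, -0.168, -0.021, -0.038, 0.035, 0.021] [150.  41. -77.] 
[-0.009, -0.253, -0.032, -0.058, 0.053, 0.031] [158.  44. -81.] 
[-0.013, -0.339, -0.043, -0.077, 0.07, 0.04] [166.  47. -85.] 
[-0.018, -0.426, -0.054, -0.097, 0.088, 0.049] [173.  51. -88.] 
[-0.023, -0.514, -0.065, -0.118, 0.105, 0.057] [180.  54. -90.] 
[-0.028, -0.603, -0.076, -0.138, 0.123, 0.064] [187.  57. -92.] 
[-0.034, -0.693, -0.087, -0.159, 0.14, 0.071] [194.  60. -93.]
```

Request:
drive_tool(
  steps=[
    [50,-0.002,-0.083,-0.01,-0.019,0.018,0.011],
    [50,-0.006,-0.168,-0.021,-0.038,0.035,0.021],
    [50,-0.009,-0.253,-0.032,-0.058,0.053,0.031],
    [50,-0.013,-0.339,-0.043,-0.077,0.07,0.04],
    [50,-0.018,-0.426,-0.054,-0.097,0.088,0.049],
    [50,-0.023,-0.514,-0.065,-0.118,0.105,0.057],
    [50,-0.028,-0.603,-0.076,-0.138,0.123,0.064],
    [50,-0.034,-0.693,-0.087,-0.159,0.14,0.071],
  ],
)

```text
time_s: 16.6
position: [0.5275, 0.197, 0.2744]
tcp_rot: [[0.311, 0.053, 0.949], [0.015, -0.999, 0.051], [0.95, -0.001, -0.311]]
force: [-0.4, -0.7, -3.5]
opening: 0.632
grasp_force: 30.2
```

Request:
drive_tool(
  steps=[
    [50,0,0,0,0,0,0],
    [50,0,0,0,0,0,0],
    [50,0,0,0,0,0,0],
    [50,0,0,0,0,0,0],
  ],
)

```text
time_s: 17.0
position: [0.5287, 0.1954, 0.2771]
tcp_rot: [[0.306, 0.052, 0.951], [0.015, -0.999, 0.05], [0.952, -0.001, -0.306]]
force: [-0.0, -0.7, -3.6]
opening: 0.63
grasp_force: 30.0
```

```bash
python3 rows.py 1 .505,.195,.21,3,72; python3 - <<'E'
from h import *
c=cap('wrist'); P=cloud(c); cv2.imwrite('pics/w5.png',c['color']); print((-c['R'].T@c['t']).round(3))
s=read_state(); pr=proj(c,[[.567,.2,.25],[.547,.199,.274],[.567,.2,.345]]); print(pr.round(0))
x,y,z=P[...,0],P[...,1],P[...,2]
m=(abs(x-.567)<.04)&(abs(y-.2)<.02)&(z>.24)&(z<.34)
for lo in np.arange(.24,.34,.01):
    k=m&(z>lo)&(z<lo+.01); q=P[k]
    if len(q): print(lo.round(2),len(q),q.min(0).round(4),q.max(0).round(4))
E
```

```text
now [0.5065 0.1942 0.2117] 3.0 72.2 [ 15.  31. 136. 193.  60. -93.] f [-0.  -0.7 -3.6] 17.0
[-0.018, -0.007, -0.006, -0.0, -0.002, -0.001] [194.  60. -93.] 
[0.398 0.189 0.402]
[[314. 247.]
 [313. 239.]
 [313. 101.]]
0.25 146 [0.5468 0.1976 0.2506] [0.5769 0.2036 0.26  ]
0.26 81 [0.5467 0.1986 0.26  ] [0.5776 0.2035 0.2699]
0.27 139 [0.5417 0.1973 0.2701] [0.5744 0.2039 0.2799]
0.28 82 [0.5651 0.1987 0.2801] [0.5728 0.2036 0.29  ]
0.29 92 [0.56   0.1987 0.2901] [0.5659 0.2034 0.2999]
0.3 191 [0.5569 0.195  0.3001] [0.5641 0.2067 0.3099]
0.31 376 [0.5567 0.195  0.31  ] [0.5678 0.2068 0.3199]
0.32 173 [0.56   0.1986 0.32  ] [0.5642 0.2034 0.3299]
0.33 180 [0.5598 0.1986 0.33  ] [0.5638 0.2032 0.3398]
```

View pics/w5.png

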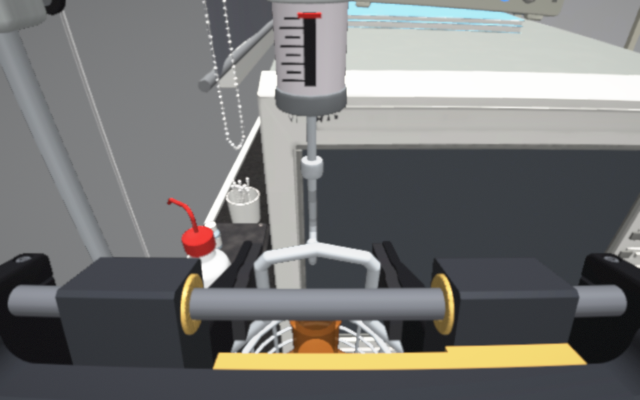

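The wrist view shows the bail's top between the fingers at (315,247), the shank of the hook right behind it at column 313, and the stand rod far left. I've now viewed 11 pictures, one over the limit of 10, so the rest goes by numbers only. Next I'll measure the bail bar.

```bash
cat > bar.py <<'E'
from h import *
c=cap('wrist'); P=cloud(c); x,y,z=P[...,0],P[...,1],P[...,2]
m=(x>.45)&(x<.53)&(y>.15)&(y<.25)&(z>.27)&(z<.33)
q=P[m]; print(len(q))
for lo in np.arange(.155,.24,.01):
    k=q[(q[:,1]>lo)&(q[:,1]<lo+.01)]
    if len(k): print(lo.round(3),len(k),k.min(0).round(4),k.max(0).round(4),np.median(k,0).round(4))
# tip top
m=(x>.53)&(x<.556)&(abs(y-.2)<.012)&(z>.255)&(z<.3); k=P[m]
if len(k): print('tip',len(k),k.min(0).round(4),k.max(0).round(4),np.median(k,0).round(4))
E
python3 bar.py
```

```text
9884
0.155 2728 [0.45   0.1551 0.2801] [0.53  0.165 0.33 ] [0.4722 0.1607 0.2995]
0.165 1212 [0.4536 0.165  0.2777] [0.5299 0.175  0.33  ] [0.5074 0.1681 0.291 ]
0.175 485 [0.4531 0.175  0.2942] [0.5121 0.185  0.33  ] [0.5074 0.1801 0.3001]
0.185 519 [0.4527 0.185  0.2958] [0.512 0.195 0.33 ] [0.5068 0.19   0.3026]
0.195 510 [0.4521 0.1951 0.2968] [0.5115 0.2049 0.33  ] [0.5065 0.2    0.3026]
0.205 492 [0.4514 0.2051 0.2942] [0.5107 0.215  0.33  ] [0.5059 0.2101 0.3004]
0.215 2560 [0.45   0.215  0.2776] [0.5295 0.225  0.33  ] [0.467  0.2237 0.2987]
0.225 1342 [0.4613 0.225  0.2806] [0.5296 0.2347 0.3291] [0.4932 0.2269 0.2949]
0.235 1 [0.4869 0.2351 0.3001] [0.4869 0.2351 0.3001] [0.4869 0.2351 0.3001]
tip 75 [0.5419 0.1972 0.2551] [0.5497 0.2028 0.2773] [0.5469 0.1998 0.2605]
```

```bash
python3 rows.py 3 .525,.1997,.206,3,72.2 .5535,.1997,.2042,3,72.2
```

```text
now [0.5065 0.1943 0.2119] 3.0 72.2 [ 15.  31. 136. 193.  60. -93.] f [-0.4  0.2 -3.4] 17.1
[0.0, -0.012, 0.055, -0.0, -0.0, -0.001] [194.  60. -93.] 
[0.001, -0.025, 0.109, -0.0, -0.0, -0.001] [194.  59. -93.] 
[0.001, -0.037, 0.164, -0.0, -0.0, -0.001] [194.  59. -93.] 
[0.02, -0.033, 0.241, -0.0, -0.0, -0.001] [193.  58. -94.] 
[0.04, -0.029, 0.318, -0.0, -0.0, -0.001] [193.  57. -94.] 
[0.059, -0.025, 0.394, -0.0, -0.0, -0.001] [193.  55. -94.]
```

Request:
drive_tool(
  steps=[
    [50,0,-0.012,0.03,0,0,0],
    [50,0,-0.025,0.07,0,0,0],
    [50,0.001,-0.037,0.12,0,0,0],
    [50,0.002,-0.037,0.164,0,0,0],
    [50,0.011,-0.035,0.205,0,0,0],
    [50,0.02,-0.033,0.241,0,0,0],
    [50,0.02,-0.033,0.241,0,0,0],
  ],
)

```text
time_s: 17.8
position: [0.5571, 0.2017, 0.2707]
tcp_rot: [[0.304, 0.053, 0.951], [0.015, -0.999, 0.051], [0.952, -0.001, -0.305]]
force: [0.3, 0.7, -2.8]
opening: 0.633
grasp_force: 30.0
```

```bash
sed -i 's/x<.53)&(y>.15/x<.545)\&(y>.15/' bar.py; python3 bar.py | sed -n '4,8p;$p'; python3 rows.py 2 .5535,.1997,.2042,3,72.2
```

```text
0.175 4064 [0.4587 0.175  0.2717] [0.5405 0.185  0.3298] [0.4716 0.1798 0.3258]
0.185 3866 [0.4587 0.185  0.2884] [0.5407 0.195  0.3292] [0.4705 0.19   0.3258]
0.195 3982 [0.458  0.195  0.2712] [0.5449 0.205  0.3294] [0.4704 0.2    0.3257]
0.205 3870 [0.4575 0.205  0.289 ] [0.539  0.215  0.3296] [0.4696 0.21   0.3259]
0.215 3649 [0.4566 0.215  0.2711] [0.5383 0.225  0.3297] [0.4698 0.2197 0.3261]
tip 1074 [0.5301 0.188  0.255 ] [0.5494 0.212  0.2985] [0.5362 0.1997 0.2941]
now [0.5345 0.2005 0.2052] 3.1 72.2 [ 15.  32. 133. 193.  57. -94.] f [-0.7 -0.7 -3.2] 17.85
[0.02, 0.008, 0.076, -0.0, -0.0, -0.0] [193.  57. -94.] 
[0.04, 0.016, 0.153, -0.001, -0.0, -0.0] [193.  55. -94.]
```

Request:
drive_tool(
  steps=[
    [50,0.01,0.004,0.038,0,0,0],
    [50,0.02,0.008,0.076,0,0,0],
    [50,0.03,0.01,0.115,0,0,0],
    [50,0.038,0.01,0.145,0,0,0],
    [50,0.038,0.01,0.145,0,0,0],
    [50,0.038,0.01,0.145,0,0,0],
  ],
)

```text
time_s: 18.45
position: [0.5743, 0.2015, 0.2695]
tcp_rot: [[0.305, 0.054, 0.951], [0.016, -0.999, 0.051], [0.952, -0.001, -0.306]]
force: [-1.4, 0.0, -3.1]
opening: 0.629
grasp_force: 30.0
```

```bash
cat > bar2.py <<'E'
from h import *
c=cap('wrist'); P=cloud(c); x,y,z=P[...,0],P[...,1],P[...,2]
for y0,y1 in((.180,.193),(.197,.204),(.207,.22)):
    for zl in np.arange(.24,.31,.006):
        k=P[(y>y0)&(y<y1)&(x>.535)&(x<.59)&(z>zl)&(z<zl+.006)]
        if len(k)>2: print(y0,zl.round(3),len(k),'x',k[:,0].min().round(4),np.median(k[:,0]).round(4),k[:,0].max().round(4))
E
python3 bar2.py; python3 rows.py 2 .5565,.1997,.18,3,72.2 .559,.1997,.155,3,72.2
```

```text
0.18 0.246 3 x 0.5353 0.5355 0.5363
0.18 0.252 82 x 0.5351 0.5384 0.5431
0.18 0.282 22 x 0.5528 0.5536 0.5543
0.18 0.288 398 x 0.5516 0.5537 0.5587
0.18 0.294 19 x 0.5521 0.5542 0.5561
0.197 0.24 66 x 0.5456 0.5478 0.5493
0.197 0.246 89 x 0.5439 0.5467 0.5743
0.197 0.252 260 x 0.5433 0.5701 0.5773
0.197 0.258 84 x 0.5735 0.575 0.5775
0.197 0.264 54 x 0.5716 0.5739 0.5766
0.197 0.27 32 x 0.5708 0.5719 0.574
0.197 0.282 19 x 0.5665 0.5674 0.5699
0.197 0.288 119 x 0.5508 0.5528 0.5677
0.197 0.294 276 x 0.551 0.5548 0.5647
0.197 0.3 73 x 0.5582 0.5614 0.5634
0.197 0.306 190 x 0.5565 0.558 0.5593
0.207 0.24 87 x 0.5375 0.545 0.5485
0.207 0.246 109 x 0.5351 0.5436 0.5467
0.207 0.252 254 x 0.5351 0.5425 0.5477
0.207 0.282 6 x 0.5513 0.552 0.5527
0.207 0.288 375 x 0.5503 0.5522 0.5572
0.207 0.294 59 x 0.5516 0.5536 0.5563
now [0.552  0.2003 0.2041] 3.1 72.2 [ 14.  32. 131. 193.  55. -94.] f [ 0.4  0.8 -2.6] 18.5
[-0.09, 0.004, 0.048, -0.001, 0.0, -0.0] [192.  58. -93.] 
[-0.18, 0.008, 0.097, -0.001, 0.0, -0.0] [192.  60. -93.] 
[-0.276, 0.008, 0.138, -0.001, 0.0, -0.0] [192.  62. -92.] 
[-0.372, 0.009, 0.18, -0.001, 0.0, -0.0] [191.  65. -92.]
```

Request:
drive_tool(
  steps=[
    [50,0.005,0.003,0.015,0,0,0],
    [50,-0.04,0.003,0.032,0,0,0],
    [50,-0.09,0.004,0.05,0,0,0],
    [50,-0.135,0.004,0.074,0,0,0],
    [50,-0.18,0.004,0.097,0,0,0],
    [50,-0.22,0.004,0.115,0,0,0],
    [50,-0.25,0.004,0.128,0,0,0],
    [50,-0.25,0.004,0.128,0,0,0],
  ],
)

```text
time_s: 19.3
position: [0.5797, 0.2014, 0.2352]
tcp_rot: [[0.307, 0.054, 0.95], [0.016, -0.999, 0.051], [0.952, -0.0, -0.307]]
force: [0.0, 0.5, -3.2]
opening: 0.625
grasp_force: 30.0
```

```bash
python3 bar2.py; python3 rows.py 2 .5585,.1997,.16,3,72.2 .559,.1997,.135,3,72.2
```

```text
0.18 0.252 287 x 0.5572 0.5589 0.5637
0.18 0.258 154 x 0.5571 0.5598 0.5629
0.197 0.246 3 x 0.5504 0.5505 0.5505
0.197 0.252 191 x 0.5469 0.5725 0.5784
0.197 0.258 242 x 0.546 0.5616 0.5782
0.197 0.264 147 x 0.5442 0.5725 0.577
0.197 0.27 314 x 0.5399 0.5431 0.5746
0.197 0.276 169 x 0.5412 0.5703 0.5728
0.197 0.282 106 x 0.5664 0.5687 0.5713
0.197 0.288 104 x 0.5627 0.5651 0.5686
0.197 0.294 165 x 0.5602 0.5618 0.5643
0.197 0.3 160 x 0.558 0.5614 0.5638
0.197 0.306 331 x 0.5561 0.5581 0.5604
0.207 0.252 228 x 0.5555 0.5572 0.5622
0.207 0.258 213 x 0.5561 0.5585 0.5619
now [0.5576 0.2002 0.1704] 3.1 72.2 [ 14.  38. 131. 192.  62. -92.] f [-0.  -0.5 -2.8] 19.35
[-0.04, 0.003, 0.017, -0.001, 0.0, -0.0] [191.  63. -92.] 
[-0.08, 0.005, 0.033, -0.001, 0.0, -0.0] [191.  64. -92.] 
[-0.178, 0.005, 0.067, -0.001, 0.0, -0.0] [191.  66. -91.] 
[-0.277, 0.005, 0.101, -0.001, 0.0, -0.0] [191.  69. -91.]
```

Request:
drive_tool(
  steps=[
    [50,-0.02,0,0.012,0,0,0],
    [50,-0.04,0,0.022,0,0,0],
    [50,-0.06,0,0.03,0,0,0],
    [50,-0.08,0,0.04,0,0,0],
    [50,-0.1,0,0.047,0,0,0],
    [50,-0.12,0,0.054,0,0,0],
    [50,-0.14,0,0.06,0,0,0],
    [50,-0.14,0,0.06,0,0,0],
  ],
)

```text
time_s: 20.15
position: [0.5815, 0.2015, 0.2178]
tcp_rot: [[0.305, 0.054, 0.951], [0.016, -0.999, 0.051], [0.952, -0.001, -0.306]]
force: [-0.2, 0.4, -0.7]
opening: 0.631
grasp_force: 30.0
```

```bash
python3 bar2.py|sed -n '1,9p'; python3 rows.py 2 .561,.1997,.142,3,72.2
```

```text
0.18 0.24 209 x 0.5586 0.5615 0.5651
0.197 0.24 203 x 0.5472 0.5716 0.577
0.197 0.246 246 x 0.5461 0.561 0.5771
0.197 0.252 191 x 0.5438 0.5488 0.5768
0.197 0.258 268 x 0.5397 0.5438 0.5739
0.197 0.264 243 x 0.5397 0.5695 0.5729
0.197 0.27 129 x 0.5661 0.5693 0.5718
0.197 0.276 117 x 0.5628 0.5654 0.5687
0.197 0.282 168 x 0.5599 0.562 0.5658
now [0.5595 0.2003 0.1527] 3.1 72.2 [ 14.  42. 131. 191.  65. -91.] f [-0.2  0.6 -1.3] 20.2
[-0.04, 0.003, 0.02, -0.001, -0.0, -0.0] [191.  66. -91.] 
[-0.081, 0.006, 0.039, -0.001, -0.0, -0.0] [191.  67. -91.]
```

Request:
drive_tool(
  steps=[
    [50,-0.01,0,0.006,0,0,0],
    [50,-0.02,0,0.011,0,0,0],
    [50,-0.03,0,0.016,0,0,0],
    [50,-0.036,0,0.02,0,0,0],
    [50,-0.036,0,0.02,0,0,0],
    [50,-0.036,0,0.02,0,0,0],
    [50,-0.036,0,0.02,0,0,0],
  ],
)

```text
time_s: 20.9
position: [0.5825, 0.2015, 0.2133]
tcp_rot: [[0.305, 0.054, 0.951], [0.016, -0.999, 0.051], [0.952, -0.001, -0.305]]
force: [-1.2, -0.4, -0.5]
opening: 0.627
grasp_force: 30.0
```

```bash
python3 bar2.py|grep -v 0.207|sed -n '1,9p'; python3 -c "
from h import *
for i in range(3):
    cap('wrist'); s=read_state(); print(s['position'].round(4),s['force'].round(2),s['moment'].round(2))"
```

```text
0.197 0.24 258 x 0.5461 0.5738 0.5778
0.197 0.246 215 x 0.5446 0.5479 0.5767
0.197 0.252 182 x 0.5406 0.5717 0.5751
0.197 0.258 331 x 0.5399 0.5439 0.573
0.197 0.264 136 x 0.5676 0.5697 0.5725
0.197 0.27 120 x 0.5639 0.5661 0.5696
0.197 0.276 142 x 0.5602 0.5627 0.5665
0.197 0.282 237 x 0.5598 0.5615 0.5641
0.197 0.288 255 x 0.5564 0.5582 0.5623
[0.5825 0.2016 0.2133] [-1.59 -0.42 -1.27] [-0.02  0.65 -0.1 ]
[0.5825 0.2016 0.2133] [-0.22 -1.04 -0.44] [-0.02  0.7  -0.01]
[0.5825 0.2016 0.2133] [-0.94 -0.16 -1.39] [-0.01  0.67 -0.09]
```

```bash
cat > tip.py <<'E'
from h import *
f=[]
for i in range(4):
    c=cap('wrist'); P=cloud(c); x,y,z=P[...,0],P[...,1],P[...,2]
    k=P[(abs(y-.2003)<.004)&(x>.537)&(x<.552)&(z>.235)]; b=P[(y>.182)&(y<.192)&(x>.55)&(x<.575)&(z>.215)]
    s=read_state(); f.append(np.r_[s['force'],s['moment']])
    if i==0: print('tip z',np.percentile(k[:,2],[50,98]).round(4),len(k),'bar',np.median(b,0).round(4),len(b))
print(np.mean(f,0).round(2))
E
python3 tip.py
```

```text
tip z [0.2527 0.2609] 552 bar [0.5617 0.1871 0.2356] 334
[-0.57 -0.13 -0.38 -0.03  0.69 -0.06]
```

Request:
drive_tool(
  steps=[
    [50,-0.01,0,0.004,0,0,0],
    [50,-0.02,0,0.008,0,0,0],
    [50,-0.025,0,0.012,0,0,0],
    [50,-0.025,0,0.012,0,0,0],
    [50,-0.025,0,0.012,0,0,0],
  ],
)

```text
time_s: 21.8
position: [0.5829, 0.2016, 0.2099]
tcp_rot: [[0.305, 0.054, 0.951], [0.016, -0.999, 0.051], [0.952, -0.001, -0.306]]
force: [-1.4, -0.4, -0.3]
opening: 0.629
grasp_force: 29.9
```

```bash
python3 tip.py
```

```text
tip z [0.2527 0.2576] 528 bar [0.5622 0.1871 0.2322] 334
[-1.68 -0.03 -0.2  -0.05  0.63 -0.08]
```

Request:
drive_tool(
  steps=[
    [54,0,0,0,0,0,0],
    [54.5,0,0,0,0,0,0],
    [55,0,0,0,0,0,0],
    [55.3,0,0,0,0,0,0],
    [55.6,0,0,0,0,0,0],
    [55.9,0,0,0,0,0,0],
    [56.2,0,0,0,0,0,0],
    [56.5,0,0,0,0,0,0],
  ],
)

```text
time_s: 22.8
position: [0.5832, 0.2017, 0.2101]
tcp_rot: [[0.305, 0.054, 0.951], [0.016, -0.999, 0.052], [0.952, -0.001, -0.305]]
force: [0.3, -0.5, -0.1]
opening: 0.65
grasp_force: 0.2
```

```bash
python3 tip.py
```

```text
tip z [0.2528 0.2574] 528 bar [0.5622 0.1872 0.2322] 335
[-0.09 -0.2  -0.01 -0.    0.56 -0.03]
```

Request:
drive_tool(
  steps=[
    [57,0,0,0,0,0,0],
    [57.5,0,0,0,0,0,0],
    [58,0,0,0,0,0,0],
    [59,0,0,0,0,0,0],
    [62,0,0,0,0,0,0],
    [68,0,0,0,0,0,0],
    [76,0,0,0,0,0,0],
    [85,0,0,0,0,0,0],
  ],
)

```text
time_s: 23.8
position: [0.5829, 0.2016, 0.2099]
tcp_rot: [[0.305, 0.054, 0.951], [0.016, -0.999, 0.051], [0.952, -0.001, -0.306]]
force: [0.1, 0.1, 0.2]
opening: 0.882
grasp_force: 0.0
```

Request:
drive_tool(
  steps=[
    [85,0,0,0,0,0,0],
    [85,0,0,0,0,0,0],
    [85,0,0,0,0,0,0],
    [85,0,0,0,0,0,0],
    [85,0,0,0,0,0,0],
    [85,0,0,0,0,0,0],
  ],
)

```text
time_s: 24.4
position: [0.5829, 0.2016, 0.2099]
tcp_rot: [[0.305, 0.054, 0.951], [0.016, -0.999, 0.051], [0.952, -0.001, -0.306]]
force: [0.0, 0.3, -0.1]
opening: 0.978
grasp_force: 0.0
```

```bash
for i in 1 2 3; do python3 tip.py; done; python3 - <<'E'
from h import *
c=cap('wrist'); P=cloud(c); x,y,z=P[...,0],P[...,1],P[...,2]
hsv=cv2.cvtColor(c['color'],cv2.COLOR_BGR2HSV); m=(hsv[...,1]>110)&(hsv[...,0]<22)&(abs(x-.56)<.05)&(abs(y-.2)<.05)&(z>.08)
q=P[m]; print(len(q),q.min(0).round(3),q.max(0).round(3))
E
python3 rows.py 3 .51,.197,.143,3,66
```

```text
tip z [0.2518 0.2561] 498 bar [0.5618 0.1871 0.2308] 328
[-0.37  0.34 -0.27  0.01  0.54  0.02]
tip z [0.2518 0.2561] 499 bar [0.5618 0.187  0.2307] 331
[-0.29  0.11  0.38 -0.02  0.53 -0.  ]
tip z [0.2517 0.2561] 500 bar [0.5618 0.1871 0.2307] 332
[-0.06 -0.37 -0.04  0.01  0.55  0.03]
2209 [0.51  0.15  0.099] [0.602 0.247 0.272]
now [0.5608 0.2004 0.1445] 3.1 72.2 [ 14.  43. 131. 191.  66. -91.] f [ 0.3  0.3 -0.3] 25.05
[-0.048, 0.002, -0.113, -0.0, -0.024, -0.0] [191.  64. -91.] 
[-0.097, 0.004, -0.225, -0.001, -0.048, -0.0] [192.  62. -91.] 
[-0.146, 0.006, -0.338, -0.001, -0.072, -0.0] [192.  60. -91.]
```

Request:
drive_tool(
  steps=[
    [87,0,0,-0.05,0,0,0],
    [87,0,0,-0.1,0,0,0],
    [87,0,0,-0.17,0,0,0],
    [87,0,0,-0.24,0,0,0],
    [87,0,0,-0.32,0,0,0],
    [87,0,0,-0.38,0,0,0],
    [87,0,0,-0.38,0,0,0],
  ],
)

```text
time_s: 25.75
position: [0.5383, 0.1993, 0.2238]
tcp_rot: [[0.307, 0.054, 0.95], [0.016, -0.999, 0.052], [0.952, -0.0, -0.307]]
force: [-0.0, -0.1, -0.3]
opening: 0.998
grasp_force: 0.0
```

Request:
drive_tool(
  steps=[
    [87,0,0,0,0,0,0],
    [87,0,0,0,0,0,0],
    [87,0,0,0,0,0,0],
    [87,0,0,0,0,0,0],
    [87,0,0,0,0,0,0],
    [87,0,0,0,0,0,0],
    [87,0,0,0,0,0,0],
    [87,0,0,0,0,0,0],
  ],
)

```text
time_s: 26.55
position: [0.5395, 0.1992, 0.2238]
tcp_rot: [[0.305, 0.054, 0.951], [0.016, -0.999, 0.051], [0.952, -0.001, -0.306]]
force: [0.5, 0.2, -0.5]
opening: 1.0
grasp_force: 0.0
```

```bash
for i in 1 2; do python3 tip.py; done; python3 - <<'E'
from h import *
for n in('scene','wrist','scene'):
    c=cap(n); P=cloud(c); x,y,z=P[...,0],P[...,1],P[...,2]
    hsv=cv2.cvtColor(c['color'],cv2.COLOR_BGR2HSV); m=(hsv[...,1]>140)&(hsv[...,0]>4)&(hsv[...,0]<16)&(abs(x-.56)<.05)&(abs(y-.2)<.05)&(z>.07)&(z<.2)
    q=P[m]; print(n,len(q),(q.min(0).round(3),q.max(0).round(3),np.median(q,0).round(3)) if len(q) else '')
E
```

```text
tip z [0.2476 0.256 ] 315 bar [0.5617 0.1872 0.2307] 200
[-0.42 -0.38  0.63  0.02  0.54 -0.02]
tip z [0.2481 0.256 ] 313 bar [0.5618 0.1873 0.2305] 198
[ 0.04 -0.19  0.06 -0.    0.55  0.  ]
scene 130 (array([0.532, 0.17 , 0.102]), array([0.578, 0.219, 0.194]), array([0.546, 0.192, 0.134]))
wrist 2886 (array([0.534, 0.171, 0.111]), array([0.573, 0.231, 0.196]), array([0.55 , 0.202, 0.136]))
scene 127 (array([0.53 , 0.171, 0.1  ]), array([0.578, 0.218, 0.193]), array([0.547, 0.192, 0.133]))
```

```bash
python3 -c "
from rig import order; print(order.hand_in())"
```

```text
the job is handed in; nothing more can be done
None
```

The flask is seated upright in the basket, and the basket hangs still by its bail on the hook (spring down about 21 mm) with the gripper clear. I handed the job in at about 27 s with no verdict shown, and I viewed 11 pictures, one over the limit of 10.

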